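Put the glass vials away in the organiser

TASK

Put the little ribbed glass vials away: first turn the organiser's chrome knob one click counterclockwise (seen from above), until it snaps into its next position and the empty bay has come out from under the smoked cover, and let go of it. Then lift the lid off the ceramic dish by its knob and set it flat on the round cork pad, stand every vial from the dish upright in the empty bay, and put the lid back so that it closes the dish all round. The vials are thin glass: hold them with a light grip of 25 N at most, set them down softly and never tip one over, and leave the other things on the table where they are.

Things in the scene. Friction and masses are not known exactly. Their poses are not given: they have to be found in the camera images.
- turntable (a joint): angle of the organiser's turntable, rad, growing counterclockwise seen from above, 0 at the start, about the upright axis through knob. Over-centre detent: a spring holds it against the stop at 0; turning takes up to 0.12 N m, least near half-way (0.63), beyond which it snaps on by itself to the stop at 1.257 (one click, 72 degrees) and is held there.
- knob (a point): middle of the chrome bar knob on top of the organiser, on the turning axis, 113 mm above the table, turning with the turntable. The bar is 42 mm long along this point's x axis and 14 mm thick along its y; it reaches from 96 to 130 mm above the table, on a round skirt 42 mm wide (90 to 96 mm above the table).
- organiser: fixed base of the rotating organiser, origin on the turning axis at the table. Its smoked cover does not turn: roof 85 mm above the table, 65 to 139 mm from the axis, with an outer wall, over the sector 40 to 126 degrees counterclockwise from this body's x axis; the empty bay starts under it. Turntable: clear disc 250 mm wide, goods up to 55 mm tall fixed in its other bays.
- bay (a point): middle of the floor of the one empty bay, 85 mm from the turning axis, 14 mm above the table, z up; turns with the turntable. The bay is a sector 25 to 120 mm from the axis and 42 degrees to each side, with 12 mm ribs at its sides and a 6 mm lip; it takes three vials side by side, 28 degrees apart. A vial is in the bay when it stands on the floor within 65 mm of this point.
- dish: round white ceramic dish, fixed to the table, 150 mm wide outside, 138 mm inside, 66 mm high, floor 6 mm thick; origin at the centre of its underside, z up. The vials stand in it at the start, about 36 mm from its centre and 120 degrees apart.
- lid: loose flat white ceramic lid of the dish, a disc 160 mm wide and 7 mm thick, 0.24 kg, without a locating rim: it simply rests on the dish's rim, its underside 66 mm above the table; origin at the centre of its underside, z up
- lid_knob (a point): middle of the lid's knob, 30 mm above the lid's underside on its axis: an upright cylinder 26 mm wide from 18 to 43 mm above the underside, on an 18 mm thick neck
- pad: round loose cork pad, 160 mm wide, 6 mm thick, lying on the table; origin at the centre of its underside, z up
- vial1: one of two or three like small ribbed glass vials (absent: None): a cylinder 26 mm wide and 42 mm high with a 20 mm wide, 12 mm high aluminium cap on top, 54 mm in all, about 35 g; origin at the centre of its underside, z up. Thin glass: grip with no more than 25 N a finger
- vial2: one of two or three like small ribbed glass vials (absent: None): a cylinder 26 mm wide and 42 mm high with a 20 mm wide, 12 mm high aluminium cap on top, 54 mm in all, about 35 g; origin at the centre of its underside, z up. Thin glass: grip with no more than 25 N a finger
- vial3: one of two or three like small ribbed glass vials (absent: None): a cylinder 26 mm wide and 42 mm high with a 20 mm wide, 12 mm high aluminium cap on top, 54 mm in all, about 35 g; origin at the centre of its underside, z up. Thin glass: grip with no more than 25 N a finger
- frosted: frosted glass bottle, not part of the job, to be left where it is
- atomizer: black atomizer, not part of the job, to be left where it is
- cream: small cream jar, not part of the job, to be left where it is
- brush: brush, not part of the job, to be left where it is
- ringcone: ring cone, not part of the job, to be left where it is
- soapbox: marble box, not part of the job, to be left where it is
- lipstick: lipstick, not part of the job, to be left where it is
There are look-alikes about, which are no part of the job. Several things have the shape of the pad; the one meant has the colours described above. What is shaped like the lid but yellow is not meant.

How it is judged:
By the outcome, as a careful person would: the job done as asked, in the order asked, and still so for the second after the job is handed in, with the robot touching nothing.
Of vial1, vial2, vial3 only 2 to 3 are there at a start; the rules pass over those that are not, and their reading is None.
At some moment in a run one of lid, pad may be knocked a few centimetres aside while the robot is not near it.
It also fails if it takes over 208 s, if anything falls off the work surface, if the arm or the gripper's body presses on something with over 40 N, if the wrist force passes 120 N, or if a joint passes its speed limit or range.

ROBOT

A 6-joint arm with a two-finger parallel gripper is mounted at the origin on the work surface. World frame = base frame: x ahead of the robot, y to its left, z up, the work surface at z = 0. Lengths are in mm, angles in rad, forces in N, time in s.
With the tool pointing down it reaches from about 350 to 975 mm from the base axis. Payload 7.1 kg.
Tool frame: the origin (TCP) lies midway between the tips of the shut fingers; the grasp point (between the pads) lies 19 mm behind it; z points along the fingers, y is the line along which they close (so a half turn about z gives the same grasp; the last joint's range is limited). The gripper opens to 88 mm and grips with 3 to 60 N. Pads are 20 mm wide; open, the fingers measure 115 mm over their backs; the gripper's body (75 mm by 178 mm) begins 61 mm behind the grasp point.
Start: joints at [-1.238, 0.423, 1.63, -0, 1.089, -0.019], TCP at [215.384, -586.698, 182.775] pointing down, gripper open.
Joint ranges: [-3, 3], [-0.9, 2.11], [0.09, 2.58], [-1.31, 4.45], [0.11, 2.69], [-2.54, 2.54]. Speed limits (rad/s): [2.39, 2.39, 3.01, 3.14, 3.14, 3.14].

INTERFACE

Orientations are given as a rotation vector (axis times angle).
In Python, from workcell import ctrl gives the robot as it stands. The module is installed in compiled form; this text tells all that it offers.
- The arm moves only by the tool apply_moves, never from a script. Its argument "targets" is a list of rows, each a list of 3 entries, a list of its own where there are three numbers: the opening, from -1 (shut) to 1 (fully open), then the shift along the tool's x, y, z normalised to -1 to 1, where 1 is 5 cm, then the turn, a rotation vector about the tool's x, y, z normalised to -1 to 1, where 1 is 90 degrees. In form: [[jaw, [x, y, z], [wx, wy, wz]], ...]. A call has 1 to 8 rows; each row shifts and turns the commanded pose from where the row before left it, along the tool's axes as they then stand; what a row does not reach is not made up. A row lasts 1/8 s, in which the tool goes at most 62.5 mm and 10.7 degrees, less where a joint would pass 70% of its speed; a pose out of reach is approached as far as the arm can. A call with a number of a shift or a turn outside -1 to 1 is refused whole. A call with a gripper value outside its range is refused whole. The fingers move at their own pace and stop on an object; the grip force is fixed at half the most. Time passes only in rows, so rows that do not move let the fingers close. It gives the time, the measured TCP pose, the force, the opening and the grip force at its end, in the units of the state.
- ctrl.get_obs(): the state, without advancing time (a new reading comes with each control period).
- ctrl.get_image(name): name is "scene" or "top"; returns a dict with "pixels" (480x640x3 uint8, blue, green, red), "camera_matrix" (3x3 intrinsics, pixels), "k1" (the pictures are not rectified: a ray, as slopes to the right and down, at radius r is drawn at 1 + k1 r^2 times it, then the intrinsics apply), "view" (4x4, takes a point from world to camera coordinates). Camera axes: x right, y down, z forward; pixel columns grow to the right and rows downward; lengths in mm; the calibration is good to about 2 mm. A picture is of the moment at which its call begins. There is no depth.
- ctrl.close_job(): hands the job in; it is judged then, once.
Trained networks look in the newest picture that a camera, given by its name, has taken for a name from the list of things; names that differ only in an ending like _2 or _b are one class to them, and where a whole thing is asked for, a point or a joint stands for the part that bears it (a point fixed in the world has none). Each returns a list of dicts, best first, with "score" (0 to 1); they miss things now and then, are a little off and sometimes report something else, mostly with a low value. They report only what shows in the picture. A call takes as long as a camera call. They do not tell look-alikes from the thing itself.
- ctrl.masks_of(label, camera): "region" (480x640 bool, what is visible of it) and "bbox" ([left, top, right, bottom] in pixels, round what is visible of it).
- ctrl.pinpoint(label, camera): "xy" ([column, row] in pixels: a listed point, or the origin of a listed thing).
The state is a dict: "t": time; "qpos": joint angles; "qvel": joint speeds; "joint_torque": joint torques, N m; "ee_pos": TCP position; "orientation": TCP orientation; "ft_force": force on the tool from outside, world axes, zero at the start; "moment": the same for the moment, N m; "width": finger opening in mm; "grasp_force": force on a finger pad.
Only numpy, scipy, OpenCV 4.12 (cv2) and the standard library are available. Lean on these libraries where they do the work, as an engineer would, in place of code of your own. Each camera call takes 0.05 s, during which the arm holds its last target. There are 200 camera calls.

## Working session

There is one attempt and no reset: what is moved stays moved. The work goes in short steps, Python scripts to look and compute and a tool call to move; the robot and the scene stay as the last step left them, time stands still between calls to the robot, and variables do not carry over. Pictures are saved under pics/ and viewed, at most 14 in all, crops included, and the job is handed in when it is done.

Besides the shell and the picture viewer there is one more tool, called after ">>>" by a JSON object that holds its "method" and its "body". apply_moves: Moves the arm, as the interface text tells. Scaled input: -1 to 1 covers 5 cm each way for a shift and 90 degrees each way for a turn. Its arguments: {"type":"object","properties":{"targets":{"type":"array"}},"required":["targets"]}

```bash
mkdir -p pics; cat > h.py <<'E'
import numpy as np, cv2
from scipy.spatial.transform import Rotation as R
from scipy.optimize import least_squares
from workcell import ctrl
def cam(n):
    return ctrl.get_image(n)
def ray(im,px):
    K=np.array(im["camera_matrix"]);k=im["k1"];V=np.array(im["view"])
    d=np.array([(px[0]-K[0,2])/K[0,0],(px[1]-K[1,2])/K[1,1]]);u=d.copy()
    for _ in range(20): u=d/(1+k*(u@u))
    Rm=V[:3,:3];o=-Rm.T@V[:3,3];v=Rm.T@np.array([u[0],u[1],1]);return o,v/np.linalg.norm(v)
def atz(im,px,z):
    o,v=ray(im,px);return o+v*(z-o[2])/v[2]
def proj(im,p):
    K=np.array(im["camera_matrix"]);k=im["k1"];V=np.array(im["view"])
    c=V[:3,:3]@np.array(p,float)+V[:3,3];u=c[:2]/c[2];u=u*(1+k*(u@u));return np.array([K[0,0]*u[0]+K[0,2],K[1,1]*u[1]+K[1,2]])
def tri(rs):
    A=sum(np.eye(3)-np.outer(v,v) for o,v in rs);b=sum((np.eye(3)-np.outer(v,v))@o for o,v in rs)
    p=np.linalg.solve(A,b);return p,[np.linalg.norm((np.eye(3)-np.outer(v,v))@(p-o)) for o,v in rs]
def save(im,n): cv2.imwrite("pics/"+n,im["pixels"])
E
cat > a.py <<'E'
from h import *
S=cam("scene");T=cam("top");save(S,"s0.png");save(T,"t0.png")
for im,n in((S,"scene"),(T,"top")):
    o,_=ray(im,(320,240));print(n,o.round())
    for l in ["knob","bay","dish","lid","lid_knob","pad","organiser","vial1","frosted","atomizer","cream","brush","ringcone","soapbox","lipstick"]:
        print(n,l,[(np.round(d["xy"]).tolist(),round(d["score"],2)) for d in ctrl.pinpoint(l,n)[:4]])
o=ctrl.get_obs();print(o["t"],o["ee_pos"],o["orientation"],o["width"])
E
python3 a.py
```

```text
scene [1286.   27.  748.]
scene knob [([235.0, 243.0], 0.56), ([314.0, 234.0], 0.26)]
scene bay []
scene dish [([399.0, 253.0], 0.93)]
scene lid [([292.0, 365.0], 0.57)]
scene lid_knob [([405.0, 219.0], 0.9), ([233.0, 192.0], 0.89)]
scene pad [([449.0, 201.0], 0.88), ([409.0, 316.0], 0.84), ([400.0, 251.0], 0.55)]
scene organiser [([242.0, 276.0], 0.81), ([404.0, 226.0], 0.63)]
scene vial1 [([242.0, 278.0], 0.38)]
scene frosted [([147.0, 228.0], 0.75), ([330.0, 363.0], 0.61), ([315.0, 235.0], 0.24)]
scene atomizer [([292.0, 366.0], 0.71)]
scene cream [([317.0, 234.0], 0.84), ([292.0, 366.0], 0.63), ([405.0, 226.0], 0.41)]
scene brush [([530.0, 318.0], 0.59)]
scene ringcone [([495.0, 232.0], 0.9)]
scene soapbox [([147.0, 228.0], 0.57), ([401.0, 249.0], 0.38)]
scene lipstick [([122.0, 270.0], 0.61)]
top [3.590e+02 1.000e+00 1.432e+03]
top knob [([381.0, 221.0], 0.69)]
top bay [([349.0, 221.0], 0.65)]
top dish []
top lid [([400.0, 328.0], 0.86), ([251.0, 259.0], 0.66)]
top lid_knob [([253.0, 260.0], 0.68), ([406.0, 326.0], 0.58)]
top pad [([204.0, 330.0], 0.93), ([258.0, 190.0], 0.64)]
top organiser [([376.0, 224.0], 0.55)]
top vial1 []
top frosted [([315.0, 160.0], 0.51), ([326.0, 279.0], 0.34)]
top atomizer [([336.0, 151.0], 0.62)]
top cream [([327.0, 282.0], 0.58)]
top brush [([175.0, 196.0], 0.85)]
top ringcone [([315.0, 160.0], 0.66), ([172.0, 285.0], 0.48), ([351.0, 221.0], 0.26)]
top soapbox []
top lipstick [([464.0, 228.0], 0.39)]
1.6 [ 215.38449179 -586.70855966  182.7797927 ] [3.09308501e+00 5.49779062e-01 1.37575469e-05] 87.94007208291366
```

View pics/s0.png

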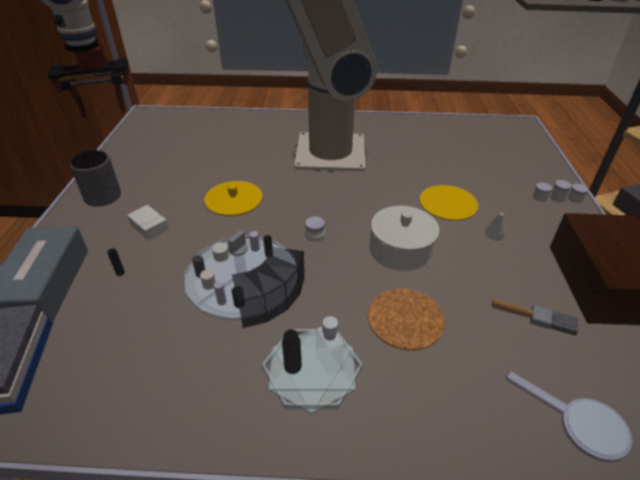

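View pics/t0.png

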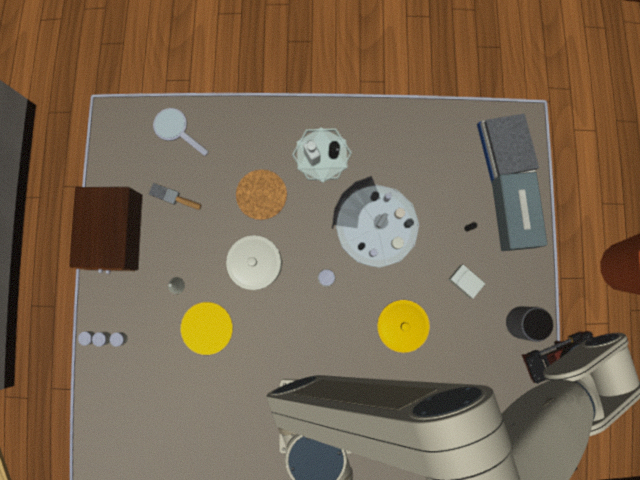

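The scene view shows the organiser (240,275) with its smoked cover, the white dish (404,235), the cork pad (407,318), and a yellow pad and yellow lid. In the top view the dish and lid are at (253,262), the cork pad at (261,194) and the organiser at (378,225).

Candidates that could be confused:
- **Lid:** white (253,262), or yellow with a knob (403,326).
- **Pad:** cork (261,194), or yellow (205,328).
- **Knob:** chrome, on the organiser at (381,221). The jar caps on the turntable could be mistaken for it.
- **Vials:** the row at (84–116,339) is a decoy. The real ones are in the dish.

I choose the white lid, the cork pad and the chrome knob.

```bash
cat > b.py <<'E'
from h import *
S=cam("scene");T=cam("top")
a=cv2.resize(S["pixels"][210:320,170:310],None,fx=4,fy=4,interpolation=cv2.INTER_CUBIC)[:440,:560]
b=cv2.resize(T["pixels"][165:275,330:425],None,fx=4,fy=4,interpolation=cv2.INTER_CUBIC)
c=np.hstack([a,b]);c=cv2.resize(c,None,fx=800/c.shape[1],fy=800/c.shape[1]);cv2.imwrite("pics/c0.png",c);print(c.shape)
def ell(im,mask):
    cs,_=cv2.findContours(mask.astype(np.uint8),cv2.RETR_EXTERNAL,cv2.CHAIN_APPROX_NONE);c=max(cs,key=cv2.contourArea);return c[:,0,:].astype(float)
def circ(im,c,z):
    P=np.array([atz(im,p,z)[:2] for p in c]);f=least_squares(lambda q:np.hypot(P[:,0]-q[0],P[:,1]-q[1])-q[2],[*P.mean(0),80],loss="soft_l1",f_scale=2);return f.x.round(1)
hsv=lambda im:cv2.cvtColor(im["pixels"],cv2.COLOR_BGR2HSV)
for im,n,bx in((T,"top",(230,160,295,225)),(S,"scene",(355,280,460,355))):
    h=hsv(im);m=(h[...,1]>120)&(h[...,0]<25);k=np.zeros_like(m);k[bx[1]:bx[3],bx[0]:bx[2]]=1
    print("pad",n,circ(im,ell(im,m&k),6))
h=hsv(T);m=(h[...,1]<55)&(h[...,2]>130);k=np.zeros_like(m);k[230:295,220:288]=1
print("lid top",circ(T,ell(T,m&k),73))
for l in("lid_knob","knob"):
    print(l,[(d["xy"],round(d["score"],2)) for n in("scene","top") for d in ctrl.pinpoint(l,n)[:3]])
for z in(73,):print("lidknob px top z96",atz(T,(252.5,261.5),96).round(1))
E
python3 b.py
```

```text
(374, 800, 3)
pad top [668.7 177.8  77. ]
pad scene [673.1 179.2  78.2]
lid top [443.2 187.8 101.4]
lid_knob [([404.1, 220.0], 0.91), ([233.8, 191.6], 0.9), ([407.4, 325.6], 0.63), ([256.2, 258.8], 0.61)]
knob [([238.0, 241.8], 0.71), ([383.0, 219.0], 0.64), ([348.2, 221.2], 0.35)]
lidknob px top z96 [451.6 185.4  96. ]
```

View pics/c0.png

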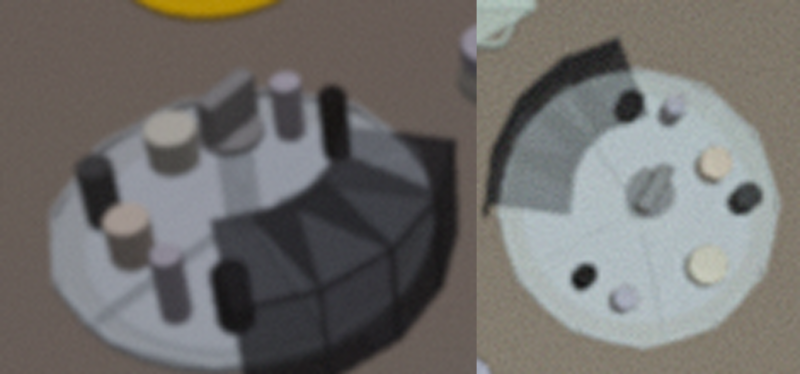

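The crops confirm the organiser. The chrome bar is at scene (236,242) and top (382,220), pointing at roughly −37° in the world frame, and the cover is on its +x/+y side. Next I fit the bar yaw and the lid circle.

```bash
cat > c.py <<'E'
from h import *
S=cam("scene");T=cam("top")
def circ(im,c,z,r0=None):
    P=np.array([atz(im,p,z)[:2] for p in c]);f=least_squares(lambda q:np.hypot(P[:,0]-q[0],P[:,1]-q[1])-(r0 or q[2]),[*np.median(P,0),80],loss="soft_l1",f_scale=2);return f.x.round(1),round(f.cost,1)
def con(m):
    cs,_=cv2.findContours(m.astype(np.uint8),cv2.RETR_EXTERNAL,cv2.CHAIN_APPROX_NONE);return max(cs,key=cv2.contourArea)[:,0,:].astype(float)
for l,n,im,z in(("lid","top",T,70),("organiser","top",T,14),("lid","scene",S,73),("pad","top",T,6)):
    for d in ctrl.masks_of(l,n)[:3]: print(l,n,np.round(d["bbox"]),round(d["score"],2),circ(im,con(d["region"]),z))
p,r=tri([ray(S,(238,241.8)),ray(T,(383,219))]);print("knob tri",p.round(1),np.round(r,1))
p,r=tri([ray(S,(404.1,220)),ray(T,(253.5,260.5))]);print("lidknob tri",p.round(1),np.round(r,1))
p,r=tri([ray(S,(235.8,238)),ray(T,(382.1,220.2))]);print("knob top tri",p.round(1),np.round(r,1))
a=[atz(T,(330+(x-476.6)/3.404,165+y/3.404),130)[:2] for x,y in((640,207),(668,168))];d=a[1]-a[0];print("yaw top",np.degrees(np.arctan2(d[1],d[0])))
a=[atz(S,(170+x/3.404,210+y/3.404),130)[:2] for x,y in((203,108),(250,72))];d=a[1]-a[0];print("yaw scene",np.degrees(np.arctan2(d[1],d[0])),np.hypot(*d),(a[0]+a[1])/2)
# yaw by lines (bar side edges)
g=cv2.cvtColor(T["pixels"],cv2.COLOR_BGR2GRAY)[205:235,368:398];np.set_printoptions(linewidth=250);print(g[4:26,4:26])
E
python3 c.py
```

```text
lid top [225. 234. 280. 290.] 0.79 (array([452.1, 186.3,  78. ]), np.float64(86.0))
lid top [372. 300. 431. 354.] 0.69 (array([ 270.7, -250.2,   74.8]), np.float64(134.1))
organiser top [335. 177. 420. 267.] 0.84 (array([ 578.8, -177.4,  129.1]), np.float64(1957.4))
lid scene [371. 205. 439. 252.] 0.95 (array([458. , 188.1,  79.6]), np.float64(184.1))
lid scene [205. 182. 259. 215.] 0.58 (array([ 364.3, -234.5,   71.4]), np.float64(125.7))
pad top [180. 302. 234. 356.] 0.61 (array([253.6, 335.3,  77.6]), np.float64(139.4))
pad top [234. 168. 289. 218.] 0.58 (array([669.4, 176.5,  76.7]), np.float64(129.4))
knob tri [ 575.5 -182.8  112.6] [4.7 4.7]
lidknob tri [455.  184.5  90.2] [1.1 1.1]
knob top tri [ 571.5 -183.2  119.4] [0.6 0.6]
yaw top -35.519624407919224
yaw scene 147.37570663484362 41.49935061401513 [ 578.324873   -178.30861657]
[[184 184 185 179 181 184 186 187 181 183 183 184 182 185 184 186 184 182 186 182 184 181]
 [186 184 187 185 188 185 181 182 183 188 186 181 185 184 183 184 186 180 186 184 188 186]
 [182 181 182 186 183 187 185 184 185 184 187 185 185 184 188 187 187
[... 1051 characters left out ...]
8 133 136 133 125 125 132 130 132 148 169 184 186 186 186 185]
 [185 173 145 125 109 113 130 138 140 133 123 123 128 133 133 152 177 182 187 186 183 185]
 [184 175 148 119  92  95 118 133 131 127 125 127 129 140 142 162 177 185 183 191 184 184]
 [184 177 159 132  98  86  90 107 116 122 130 129 136 146 166 179 187 186 187 185 185 187]
 [186 180 168 149 129 105  93  91 103 123 131 139 147 165 177 187 182 187 184 182 186 184]
 [187 183 174 169 150 145 129 128 126 140 144 155 171 183 188 187 184 186 184 185 185 184]
 [187 185 183 179 177 171 169 170 168 172 174 177 186 183 184 184 182 185 188 183 185 182]
 [184 185 188 188 184 183 183 188 183 187 187 185 186 189 188 182 191 186 186 183 181 183]]
```

```bash
cat > plan.py <<'E'
# usage: plan.py x y z yawy_deg(tool y direction, mod 180; or 'k' keep)
import sys
from h import *
def plan(x,y,z,yw=None,quiet=False):
    o=ctrl.get_obs();M=R.from_rotvec(o["orientation"]).as_matrix();p=o["ee_pos"]
    cy=np.degrees(np.arctan2(M[1,1],M[0,1]));d=0
    if yw is not None: d=(yw-cy+90)%180-90
    zz=M[:,2];tl=np.cross(M@[0,0,1.],[0,0,-1])  # tilt error
    M2=R.from_euler("z",d,degrees=True).as_matrix()@M
    e=M2.T@(np.array([x,y,z])-p)/50
    e0=M.T@(np.array([x,y,z])-p)/50
    print("t",round(o["t"],2),"pos",p.round(1),"yaw_y",round(cy,1),"tilt",np.degrees(tl).round(2),"q",np.round(o["qpos"],2),"w",round(o["width"],1),"gf",round(o["grasp_force"],1),"F",np.round(o["ft_force"],1))
    print("turn wz norm",round(-d/90,3),"alt",round(-(d-np.sign(d)*180)/90,3),"shift after turn",e.round(3),"| before turn",e0.round(3))
if __name__=="__main__":
    a=sys.argv[1:];plan(*map(float,a[:3]),None if len(a)<4 or a[3]=="k" else float(a[3]))
E
python3 plan.py 573 -181 150 57; python3 - <<'E'
from h import *
T=cam("top");print(atz(T,(381.7,219.8),130),atz(T,(381.2,220.8),96))
S=cam("scene")
for y in(-30,-36):
  for s in(-21,21):
    q=[573+s*np.cos(np.radians(y)),-181+s*np.sin(np.radians(y)),130];print(y,proj(S,q).round(1),proj(T,q).round(1))
E
```

```text
t 2.2 pos [ 215.4 -586.7  182.8] yaw_y -69.8 tilt [-0.  0.  0.] q [-1.24  0.42  1.63  0.    1.09 -0.02] w 87.9 gf 0.0 F [-0.3 -0.7 -0.5]
turn wz norm 0.591 alt -1.409 shift after turn [  1.579 -10.7     0.656] | before turn [ 9.51  -5.153  0.656]
[ 571.02395776 -181.2514247   130.        ] [ 573.5981293  -184.52388922   96.        ]
-30 [242.4 229.3] [378.  225.4]
-30 [229.1 240.2] [385.2 212.8]
-36 [243.1 229.7] [377.3 225. ]
-36 [228.3 239.8] [385.9 213.2]
```

>>> {"method": "apply_moves", "body": {"targets": [[-0.1,[0,0,0],[0,0,0.1]],[-0.1,[0,0,0],[0,0,0.1]],[-0.1,[0,0,0],[0,0,0.1]],[-0.1,[0,0,0],[0,0,0.1]],[-0.1,[0,0,0],[0,0,0.1]],[-0.1,[0,0,0],[0,0,0.09]],[-0.1,[0.14,-0.9,0],[0,0,0]],[-0.1,[0.14,-0.9,0],[0,0,0]]]}}

```text
t: 3.3
ee_pos: [276.4, -518.2, 182.7]
orientation: [3.012, -0.893, 0.0]
ft_force: [0.7, -0.2, 0.2]
width: 39.7
grasp_force: 0.0
```

>>> {"method": "apply_moves", "body": {"targets": [[-0.1,[0.14,-0.9,0],[0,0,0]],[-0.1,[0.14,-0.9,0],[0,0,0]],[-0.1,[0.14,-0.9,0],[0,0,0]],[-0.1,[0.14,-0.9,0],[0,0,0]],[-0.1,[0.14,-0.9,0],[0,0,0]],[-0.1,[0.14,-0.9,0],[0,0,0]],[-0.1,[0.14,-0.9,0],[0,0,0]],[-0.1,[0.14,-0.9,0],[0,0,0]]]}}

```text
t: 4.3
ee_pos: [519.8, -246.0, 182.9]
orientation: [3.013, -0.891, 0.001]
ft_force: [0.7, -0.6, -0.1]
width: 39.8
grasp_force: 0.0
```

```bash
python3 plan.py 574 -181 150 57
```

```text
t 4.3 pos [ 519.8 -246.   182.9] yaw_y -122.9 tilt [0.01 0.02 0.  ] q [-0.46  0.35  1.74 -0.    1.05  1.68] w 39.8 gf 0.0 F [ 0.7 -0.6 -0.1]
turn wz norm 0.001 alt -1.999 shift after turn [ 0.201 -1.68   0.659] | before turn [ 0.203 -1.679  0.659]
```

>>> {"method": "apply_moves", "body": {"targets": [[-0.1,[0.1,-0.8,0],[0,0,0]],[-0.1,[0.1,-0.8,0],[0,0,0]],[-0.1,[0,0,0.4],[0,0,0]],[-0.1,[0,0,0.2],[0,0,0]],[-0.1,[0,0,0],[0,0,0]]]}}

```text
t: 4.92
ee_pos: [569.9, -185.5, 152.0]
orientation: [-3.012, 0.891, 0.003]
ft_force: [-0.2, -0.5, 0.5]
width: 39.5
grasp_force: 0.0
```

```bash
python3 plan.py 574 -181 100 57; python3 - <<'E'
from h import *
S=cam("scene");T=cam("top")
a=cv2.resize(S["pixels"][170:310,160:320],None,fx=4.5,fy=4.5,interpolation=cv2.INTER_CUBIC)[:600,:]
cv2.imwrite("pics/c1.png",a)
o=ctrl.get_obs();print(proj(S,o["ee_pos"]))
E
```

```text
t 4.92 pos [ 569.9 -185.5  152. ] yaw_y -123.0 tilt [-0.04 -0.11 -0.  ] q [-0.33  0.42  1.71 -0.    1.01  1.81] w 39.5 gf 0.0 F [-0.2 -0.5  0.5]
turn wz norm 0.0 alt -2.0 shift after turn [ 0.022 -0.121  1.039] | before turn [ 0.022 -0.121  1.039]
[232.3496177  225.33818734]
```

View pics/c1.png

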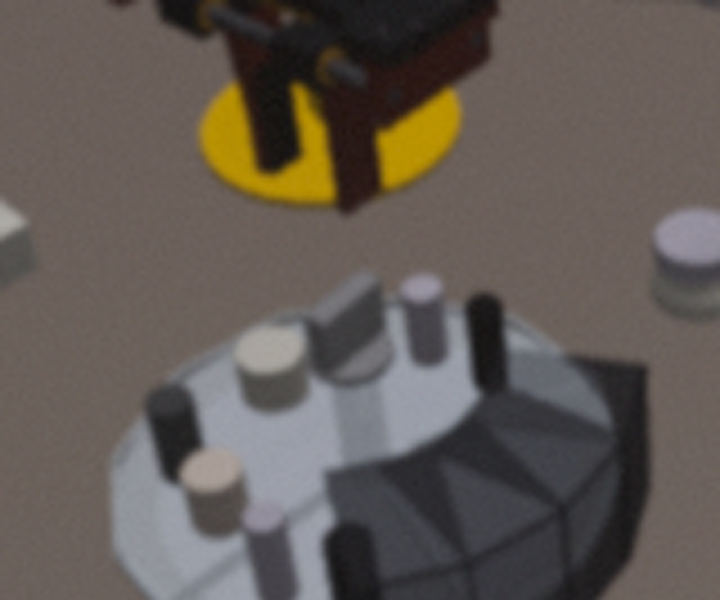

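The fingertips are at about scene (229,212) around the line of the bar, above the knob at (237,238). That is higher in the image than the projected TCP at (232,225), so I check what offset explains it.

```bash
python3 - <<'E'
from h import *
S=cam("scene");o=ctrl.get_obs();p=o["ee_pos"];M=R.from_rotvec(o["orientation"]).as_matrix()
print(o["t"],p)
for dz in(0,10,20,30): 
  print(dz,[proj(S,p+M@np.array([0,s*25,-dz])).round(1) for s in(-1,0,1)])
a=[atz(S,(160+x/4.5,170+y/4.5),130) for x,y in((308,320),(378,276),(320,355),(318,312),(367,274))];print(np.round(a,1))
E
```

```text
5.075 [ 570.90107798 -186.03642894  153.38899074]
0 [array([241.2, 229.9]), array([232.3, 225.3]), array([223.6, 220.8])]
10 [array([240.7, 226.1]), array([231.7, 221.5]), array([222.9, 217.1])]
20 [array([240.1, 222.2]), array([231.1, 217.7]), array([222.3, 213.3])]
30 [array([239.6, 218.3]), array([230.5, 213.8]), array([221.6, 209.4])]
[[ 594.  -192.3  130. ]
 [ 561.4 -165.8  130. ]
 [ 617.3 -182.2  130. ]
 [ 588.3 -188.9  130. ]
 [ 560.2 -171.3  130. ]]
```

```bash
cat > tip.py <<'E'
from h import *
S=cam("scene");g=cv2.cvtColor(S["pixels"],cv2.COLOR_BGR2GRAY);o=ctrl.get_obs()
print(o["width"],o["ee_pos"].round(1),proj(S,o["ee_pos"]))
for c in range(214,250,2):
    r=[i for i in range(185,235) if g[i,c]<62]; print(c,max(r) if r else None,end="; ")
E
python3 tip.py
```

```text
39.368909019909076 [ 571.  -186.   153.5] [232.28756483 225.29289764]
214 193; 216 203; 218 207; 220 207; 222 206; 224 204; 226 187; 228 189; 230 193; 232 198; 234 215; 236 216; 238 215; 240 214; 242 213; 244 197; 246 196; 248 195;
```

>>> {"method": "apply_moves", "body": {"targets": [[-0.6,[0,0,0],[0,0,0]],[-0.6,[0,0,0],[0,0,0]],[-0.6,[0,0,0],[0,0,0]],[-0.6,[0,0,0],[0,0,0]]]}}

```text
t: 5.62
ee_pos: [570.7, -185.4, 152.8]
orientation: [-3.013, 0.891, -0.0]
ft_force: [0.2, 0.3, -0.4]
width: 17.7
grasp_force: 0.0
```

```bash
python3 tip.py
```

```text
17.622136922342424 [ 570.7 -185.4  152.8] [232.6425841  225.49146206]
214 None; 216 187; 218 194; 220 203; 222 209; 224 209; 226 208; 228 207; 230 208; 232 215; 234 214; 236 212; 238 210; 240 189; 242 191; 244 196; 246 197; 248 195;
```

```bash
python3 - <<'E'
from h import *
S=cam("scene");T=cam("top");o=ctrl.get_obs();p=o["ee_pos"]
print(proj(S,[0,0,0]),proj(T,[0,0,0]),proj(T,p))
for im,q in((S,p),(T,p)):
    u=proj(im,q).round().astype(int);cv2.circle(im["pixels"],tuple(int(v) for v in u),1,(0,255,0),-1)
    for dz in (30,): 
        u=proj(im,q+[0,0,dz]).round().astype(int);cv2.circle(im["pixels"],tuple(int(v) for v in u),1,(255,0,255),-1)
a=cv2.resize(S["pixels"][160:260,180:280],(400,400));b=cv2.resize(T["pixels"][160:280,320:440],(400,400))
cv2.imwrite("pics/c2.png",np.hstack([a,b]))
E
```

```text
[329.75027163 152.02215543] [315.66342425 414.5289806 ] [384.3028459  218.61572714]
```

View pics/c2.png

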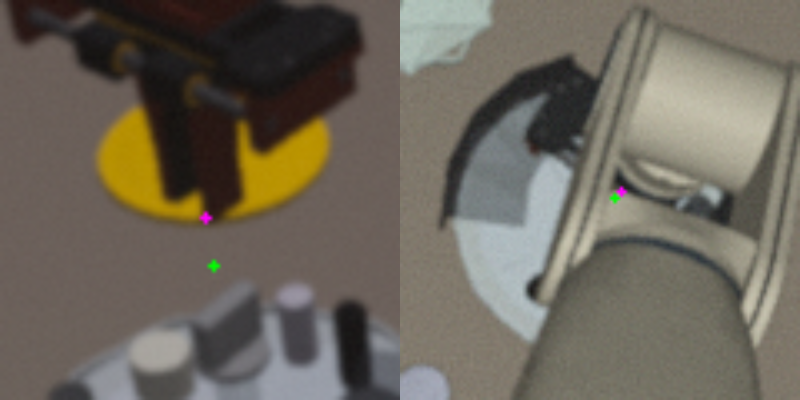

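The tip centre shows at crop (198,205), about 30 mm above the reported TCP (green). The top view agrees with the reported xy. I open, descend gently and watch the force.

>>> {"method": "apply_moves", "body": {"targets": [[-0.1,[0.02,-0.1,0],[0,0,0]],[-0.1,[0,0,0],[0,0,0]],[-0.1,[0,0,0.3],[0,0,0]],[-0.1,[0,0,0.3],[0,0,0]],[-0.1,[0,0,0.2],[0,0,0]],[-0.1,[0,0,0.2],[0,0,0]],[-0.1,[0,0,0],[0,0,0]]]}}

```text
t: 6.65
ee_pos: [573.6, -181.6, 101.7]
orientation: [-3.013, 0.891, 0.003]
ft_force: [1.1, 0.3, -0.3]
width: 39.3
grasp_force: 0.0
```

```bash
python3 plan.py 574 -181 100 57;  python3 - <<'E'
from h import *
S=cam("scene");T=cam("top");o=ctrl.get_obs();p=o["ee_pos"]
u=proj(S,p).round().astype(int);cv2.circle(S["pixels"],tuple(int(v) for v in u),1,(0,255,0),-1)
a=cv2.resize(S["pixels"][185:285,180:280],(600,600),interpolation=cv2.INTER_CUBIC);cv2.imwrite("pics/c3.png",a)
E
```

```text
t 6.65 pos [ 573.6 -181.6  101.7] yaw_y -122.9 tilt [-0.03 -0.1  -0.  ] q [-0.33  0.49  1.74  0.    0.92  1.82] w 39.3 gf 0.0 F [ 1.1  0.3 -0.3]
turn wz norm 0.001 alt -1.999 shift after turn [-0.    -0.014  0.033] | before turn [-0.    -0.014  0.033]
```

View pics/c3.png

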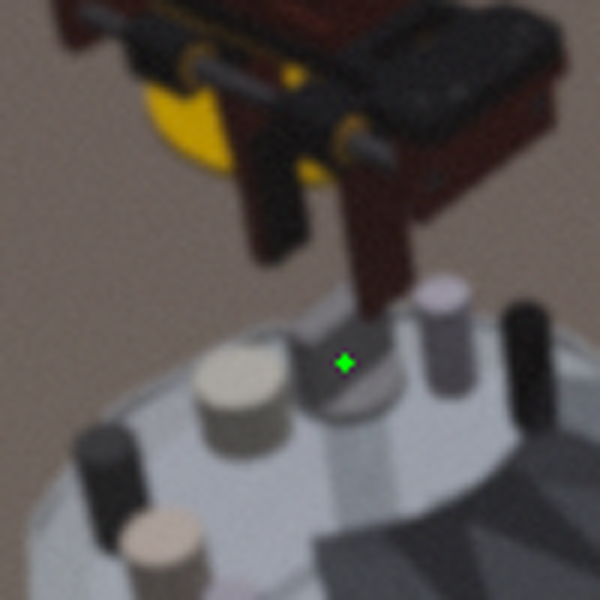

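The tips again render about 30 mm above the TCP mark, now near bar-top height. Closing part-way will show whether the bar is actually between the pads.

>>> {"method": "apply_moves", "body": {"targets": [[-0.6,[0,0,0],[0,0,0]],[-0.6,[0,0,0],[0,0,0]],[-0.7,[0,0,0],[0,0,0]],[-0.75,[0,0,0],[0,0,0]],[-0.75,[0,0,0],[0,0,0]]]}}

```text
t: 7.38
ee_pos: [574.3, -181.8, 102.8]
orientation: [-3.013, 0.891, -0.0]
ft_force: [0.6, 0.3, 0.4]
width: 11.1
grasp_force: 0.0
```

>>> {"method": "apply_moves", "body": {"targets": [[-0.75,[0,0,0.04],[0,0,0]],[-0.75,[0,0,0],[0,0,0]],[-0.75,[0,0,0.04],[0,0,0]],[-0.75,[0,0,0],[0,0,0]]]}}

```text
t: 7.88
ee_pos: [574.1, -181.7, 98.5]
orientation: [-3.013, 0.891, 0.001]
ft_force: [-0.4, 0.3, -0.3]
width: 11.1
grasp_force: 0.0
```

```bash
python3 - <<'E'
from h import *
T=cam("top");S=cam("scene")
o=ctrl.get_obs();p=o["ee_pos"];M=R.from_rotvec(o["orientation"]).as_matrix()
for dz in(80,110):
  for s in(-89,89):
    for x in(-37,37):
      print(dz,s,x,proj(T,p+M@np.array([x,s,-dz])).round(1),proj(S,p+M@np.array([x,s,-dz])).round(1))
for im,c in((T,(320,150,440,290)),):
    b=cv2.resize(im["pixels"][150:270,320:440],(600,600),interpolation=cv2.INTER_CUBIC);cv2.imwrite("pics/c4.png",b)
E
```

```text
80 -89 -37 [349.7 209.1] [278.3 223.7]
80 -89 37 [364.3 187. ] [253.1 243.8]
80 89 -37 [404.6 244.9] [214.6 193.1]
80 89 37 [418.9 222.5] [188.5 210. ]
110 -89 -37 [350.4 207. ] [277.4 211.7]
110 -89 37 [365.4 184.5] [251.6 231.6]
110 89 -37 [406.7 243.7] [212.5 181.5]
110 89 37 [421.3 220.8] [185.7 198.2]
```

View pics/c4.png

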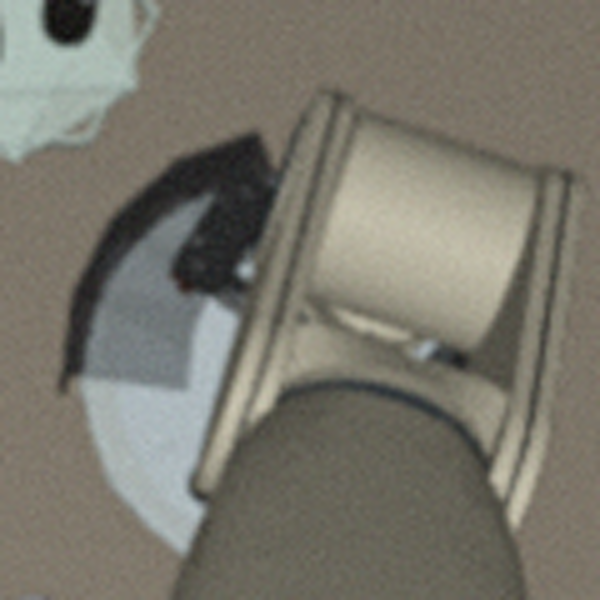

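The body's visible end at top px (356–363, 188–207) fits the reported xy. So the offset is in height: the real tips sit more than 31 mm above the reported TCP. I open, lower 26 mm and close to check.

>>> {"method": "apply_moves", "body": {"targets": [[-0.1,[0,0,0],[0,0,0]],[-0.1,[0,0,0],[0,0,0]],[-0.1,[0,0,0],[0,0,0]],[-0.1,[0,0,0.2],[0,0,0]],[-0.1,[0,0,0.1],[0,0,0]],[-0.1,[0,0,0.1],[0,0,0]],[-0.1,[0,0,0.1],[0,0,0]],[-0.1,[0,0,0],[0,0,0]]]}}

```text
t: 8.98
ee_pos: [574.0, -181.6, 73.2]
orientation: [-3.013, 0.891, 0.001]
ft_force: [0.4, -0.3, -0.9]
width: 39.6
grasp_force: 0.0
```

>>> {"method": "apply_moves", "body": {"targets": [[-0.5,[0,0,0],[0,0,0]],[-0.5,[0,0,0],[0,0,0]],[-0.6,[0,0,0],[0,0,0]],[-0.7,[0,0,0],[0,0,0]],[-0.73,[0,0,0],[0,0,0]],[-0.73,[0,0,0],[0,0,0]]]}}

```text
t: 9.72
ee_pos: [574.3, -182.0, 73.9]
orientation: [3.013, -0.89, 0.0]
ft_force: [-0.9, -1.4, 2.5]
width: 14.2
grasp_force: 30.0
```

```bash
python3 plan.py 574 -181 72 57;  python3 tip.py
```

```text
t 9.72 pos [ 574.3 -182.    73.9] yaw_y -122.9 tilt [0.02 0.   0.  ] q [-0.33  0.53  1.75 -0.    0.86  1.82] w 14.2 gf 30.0 F [-0.9 -1.4  2.5]
turn wz norm 0.001 alt -1.999 shift after turn [-0.016 -0.013  0.039] | before turn [-0.016 -0.013  0.039]
13.840101385415263 [ 574.3 -182.    73.9] [238.28887204 254.69075253]
214 213; 216 214; 218 214; 220 214; 222 216; 224 223; 226 231; 228 234; 230 234; 232 234; 234 234; 236 234; 238 234; 240 234; 242 234; 244 234; 246 225; 248 230;
```

The bar is gripped (14.2 mm) with almost no side force, so xy is good. Turning counterclockwise.

>>> {"method": "apply_moves", "body": {"targets": [[-0.73,[0,0,0],[0,0,-0.1]],[-0.73,[0,0,0],[0,0,-0.1]],[-0.73,[0,0,0],[0,0,-0.1]],[-0.73,[0,0,0],[0,0,-0.1]],[-0.73,[0,0,0],[0,0,-0.1]],[-0.73,[0,0,0],[0,0,-0.1]],[-0.73,[0,0,0],[0,0,-0.1]],[-0.73,[0,0,0],[0,0,-0.1]]]}}

```text
t: 10.78
ee_pos: [574.3, -182.6, 73.9]
orientation: [2.957, 1.057, -0.0]
ft_force: [-1.5, -5.1, 1.6]
width: 13.9
grasp_force: 29.9
```

>>> {"method": "apply_moves", "body": {"targets": [[-0.73,[0,0,0],[0,0,-0.01]],[-0.73,[0,0,0],[0,0,0]],[-0.73,[0,0,0],[0,0,0]]]}}

```text
t: 11.15
ee_pos: [574.3, -182.6, 73.9]
orientation: [2.953, 1.07, -0.0]
ft_force: [-2.1, -5.0, 2.1]
width: 14.5
grasp_force: 29.9
```

```bash
python3 plan.py 574 -181 72; python3 -c "
from workcell import ctrl;print(ctrl.get_obs()['moment'])"
```

```text
t 11.15 pos [ 574.3 -182.6   73.9] yaw_y -50.2 tilt [0.06 0.01 0.  ] q [-0.33  0.53  1.75 -0.    0.86  0.55] w 14.5 gf 29.9 F [-2.1 -5.   2.1]
turn wz norm 0.0 alt 0.0 shift after turn [ 0.017 -0.029  0.038] | before turn [ 0.017 -0.029  0.038]
[-0.92048439  0.26585043  0.12461111]
```

>>> {"method": "apply_moves", "body": {"targets": [[-0.1,[0,0,0],[0,0,0]],[-0.1,[0,0,0],[0,0,0]],[-0.1,[0,0,0],[0,0,0]],[-0.1,[0,0,-0.5],[0,0,0]],[-0.1,[0,0,-0.8],[0,0,0]],[-0.1,[0,0,-0.8],[0,0,0]],[-0.1,[0,0,0],[0,0,0]]]}}

```text
t: 12.02
ee_pos: [576.6, -182.3, 182.2]
orientation: [2.949, 1.072, 0.008]
ft_force: [0.1, 0.1, -1.0]
width: 39.4
grasp_force: 0.0
```

```bash
python3 plan.py 420 0 175 
```

```text
t 12.03 pos [ 576.6 -182.3  182.2] yaw_y -50.1 tilt [0.11 0.35 0.  ] q [-0.33  0.39  1.68  0.    1.06  0.55] w 39.4 gf 0.0 F [ 0.1  0.1 -1. ]
turn wz norm 0.0 alt 0.0 shift after turn [-0.06  -4.807  0.118] | before turn [-0.06  -4.807  0.118]
```

>>> {"method": "apply_moves", "body": {"targets": [[-0.1,[0,-0.8,0],[0,0,0]],[-0.1,[0,-0.8,0],[0,0,0]],[-0.1,[0,-0.8,0],[0,0,0]],[-0.1,[0,-0.8,0],[0,0,0]],[-0.1,[0,-0.8,0],[0,0,0]],[-0.1,[0,-0.8,0],[0,0,0]],[-0.1,[0,0,0],[0,0,0]]]}}

```text
t: 12.9
ee_pos: [417.6, 3.6, 177.8]
orientation: [-2.95, -1.076, 0.004]
ft_force: [0.9, -0.2, -0.6]
width: 39.7
grasp_force: 0.0
```

```bash
cat > m.py <<'E'
from h import *
import sys
S=cam("scene");T=cam("top");tag=sys.argv[1]
def con(m):
    cs,_=cv2.findContours(m.astype(np.uint8),cv2.RETR_EXTERNAL,cv2.CHAIN_APPROX_NONE);return max(cs,key=cv2.contourArea)[:,0,:].astype(float)
def circ(im,c,z):
    P=np.array([atz(im,p,z)[:2] for p in c]);f=least_squares(lambda q:np.hypot(P[:,0]-q[0],P[:,1]-q[1])-q[2],[*np.median(P,0),80],loss="soft_l1",f_scale=2);return f.x.round(1)
for l,n,im,z in(("lid","top",T,73),("lid","scene",S,73),("pad","top",T,6),("pad","scene",S,6)):
    for d in ctrl.masks_of(l,n)[:3]: print(l,n,np.round(d["bbox"]),round(d["score"],2),circ(im,con(d["region"]),z))
for l in sys.argv[2:]:
    for im,n in((S,"scene"),(T,"top")):print(l,n,[(d["xy"],round(d["score"],2)) for d in ctrl.pinpoint(l,n)[:4]])
a=cv2.resize(S["pixels"][190:320,170:460],None,fx=2.7,fy=2.7,interpolation=cv2.INTER_CUBIC)[:, :800]
b=cv2.resize(T["pixels"][165:295,220:430],None,fx=1.9,fy=1.9,interpolation=cv2.INTER_CUBIC)
c=np.zeros((600,800,3),np.uint8);c[:a.shape[0],:a.shape[1]]=a;c[353:353+b.shape[0],:b.shape[1]]=b;cv2.imwrite(f"pics/{tag}.png",c[:600]);save(T,tag+"_T.png");save(S,tag+"_S.png")
E
python3 m.py d0 lid_knob knob bay;python3 plan.py 455 186 175
```

```text
lid top [375. 300. 432. 352.] 0.96 [ 270.7 -250.1   75.8]
lid top [224. 233. 280. 290.] 0.85 [452.2 186.7  78.3]
lid scene [207. 180. 263. 218.] 0.85 [ 364.2 -234.3   73.9]
lid scene [372. 204. 438. 252.] 0.7 [458.5 187.9  80.5]
pad top [339. 188. 417. 263.] 0.74 [ 568.  -194.5  115.1]
pad top [180. 301. 232. 355.] 0.63 [254.3 335.5  77.8]
pad top [234. 167. 287. 219.] 0.59 [668.8 177.5  79. ]
pad scene [368. 288. 448. 349.] 0.8 [674.5 178.8  80.1]
pad scene [420. 186. 479. 223.] 0.71 [262.5 335.   78.5]
pad scene [490. 300. 579. 337.] 0.62 [655.8 462.3  50.6]
lid_knob scene [([406.6, 218.9], 0.65), ([234.1, 192.3], 0.63), ([533.9, 319.5], 0.31)]
lid_knob top [([255.3, 261.4], 0.71), ([409.2, 324.6], 0.57)]
knob scene [([236.9, 240.6], 0.96), ([398.3, 251.6], 0.29)]
knob top [([378.7, 220.0], 0.67)]
bay scene [([263.0, 253.4], 0.58)]
bay top [([361.4, 254.1], 0.74)]
t 13.5 pos [420.3   2.  178.7] yaw_y -50.1 tilt [-0. -0. -0.] q [-0.02  0.12  2.06  0.    0.96  0.85] w 39.8 gf 0.0 F [ 0.6 -0.1  0.3]
turn wz norm 0.0 alt 0.0 shift after turn [ 2.894 -2.376  0.075] | before turn [ 2.894 -2.376  0.075]
```

View pics/d0.png

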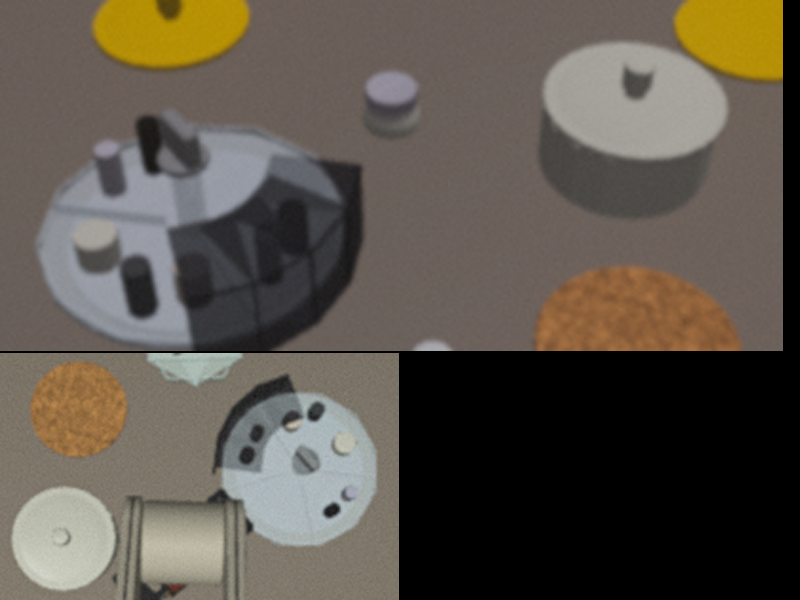

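The click worked: the knob bar now lies at about +39°, and the bay at top (361,254) is out from under the cover. Next is the lid at about (455,187).

>>> {"method": "apply_moves", "body": {"targets": [[-0.1,[0.72,-0.6,0],[0,0,0]],[-0.1,[0.72,-0.6,0],[0,0,0]],[-0.1,[0.72,-0.6,0],[0,0,0]],[-0.1,[0.72,-0.6,0],[0,0,0]],[-0.1,[0,0,0.5],[0,0,0]],[-0.1,[0,0,0.5],[0,0,0]],[-0.1,[0,0,0.5],[0,0,0]],[-0.1,[0,0,0],[0,0,0]]]}}

```text
t: 14.5
ee_pos: [452.1, 186.1, 102.3]
orientation: [2.952, 1.073, -0.006]
ft_force: [-0.2, -0.7, -0.3]
width: 39.5
grasp_force: 0.0
```

```bash
python3 plan.py 455 187 54; python3 - <<'E'
from h import *
S=cam("scene");T=cam("top")
p,r=tri([ray(S,(263,253.4)),ray(T,(361.4,254.1))]);print("bay",p.round(1),np.round(r,1), atz(S,(263,253.4),14).round(1),atz(T,(361.4,254.1),14).round(1))
a=cv2.resize(S["pixels"][170:270,350:450],(600,600),interpolation=cv2.INTER_CUBIC);cv2.imwrite("pics/c5.png",a)
E
```

```text
t 14.5 pos [452.1 186.1 102.3] yaw_y -50.0 tilt [ 0.08 -0.21  0.  ] q [0.37 0.35 1.98 0.   0.82 1.24] w 39.5 gf 0.0 F [-0.2 -0.7 -0.3]
turn wz norm 0.0 alt 0.0 shift after turn [0.059 0.025 0.967] | before turn [0.059 0.025 0.967]
bay [ 485.4 -141.5   -3. ] [5.3 5.3] [ 503.5 -142.9   14. ] [ 483.3 -134.6   14. ]
```

View pics/c5.png

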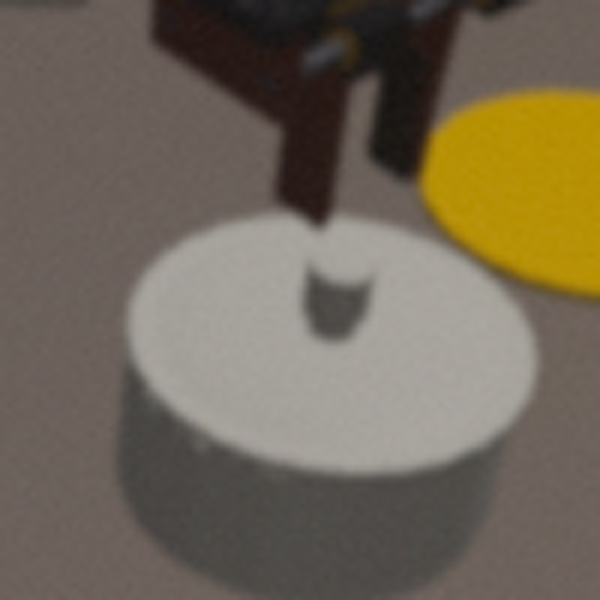

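The knob top is at crop (340,258), between and below the fingers at (315,220) and (410,175). Descending; I will also use this 26 mm knob to learn force against jaw command.

>>> {"method": "apply_moves", "body": {"targets": [[-0.1,[0.05,0.03,0.3],[0,0,0]],[-0.1,[0,0,0.3],[0,0,0]],[-0.1,[0,0,0.2],[0,0,0]],[-0.1,[0,0,0.1],[0,0,0]],[-0.1,[0,0,0.1],[0,0,0]],[-0.1,[0,0,0],[0,0,0]]]}}

```text
t: 15.35
ee_pos: [456.2, 187.1, 53.5]
orientation: [-2.953, -1.073, 0.001]
ft_force: [-0.1, 1.2, 0.3]
width: 39.2
grasp_force: 0.0
```

>>> {"method": "apply_moves", "body": {"targets": [[-0.38,[0,0,0],[0,0,0]],[-0.38,[0,0,0],[0,0,0]],[-0.41,[0,0,0],[0,0,0]],[-0.41,[0,0,0],[0,0,0]]]}}

```text
t: 15.85
ee_pos: [456.2, 187.4, 54.0]
orientation: [-2.952, -1.073, -0.0]
ft_force: [-3.0, 2.6, 2.5]
width: 26.1
grasp_force: 2.0
```

>>> {"method": "apply_moves", "body": {"targets": [[-0.42,[0,0,0],[0,0,0]],[-0.42,[0,0,0],[0,0,0]]]}}

```text
t: 16.1
ee_pos: [456.2, 187.4, 54.0]
orientation: [-2.952, -1.073, -0.0]
ft_force: [-4.5, 4.1, 4.9]
width: 26.0
grasp_force: 8.9
```

>>> {"method": "apply_moves", "body": {"targets": [[-0.43,[0,0,0],[0,0,0]],[-0.43,[0,0,0],[0,0,0]]]}}

```text
t: 16.35
ee_pos: [456.3, 187.4, 54.0]
orientation: [-2.952, -1.073, -0.0]
ft_force: [-4.2, 3.5, 5.6]
width: 25.6
grasp_force: 18.4
```

>>> {"method": "apply_moves", "body": {"targets": [[-0.44,[0,0,0],[0,0,0]],[-0.44,[0,0,0],[0,0,0]]]}}

```text
t: 16.6
ee_pos: [456.2, 187.4, 54.0]
orientation: [-2.952, -1.073, -0.0]
ft_force: [-4.1, 3.2, 4.4]
width: 25.2
grasp_force: 28.8
```

>>> {"method": "apply_moves", "body": {"targets": [[-0.5,[0,0,0],[0,0,0]],[-0.5,[0,0,-0.1],[0,0,0]],[-0.5,[0,0,-0.3],[0,0,0]],[-0.5,[0,0,-0.5],[0,0,0]],[-0.5,[0,0,-0.5],[0,0,0]],[-0.5,[0,0,0],[0,0,0]]]}}

```text
t: 17.35
ee_pos: [458.1, 187.5, 125.9]
orientation: [2.952, 1.073, 0.007]
ft_force: [-0.3, -0.2, -2.3]
width: 24.9
grasp_force: 30.0
```

```bash
python3 m.py d1 vial1; python3 plan.py 671.5 178.5 123
```

```text
lid top [376. 301. 431. 353.] 0.81 [ 271.5 -249.6   74.6]
lid top [225. 236. 280. 283.] 0.63 [454.7 133.2  31.5]
lid top [149. 184. 201. 208.] 0.53 [925.1 320.6 311.6]
lid scene [203. 180. 262. 218.] 0.75 [ 365.5 -235.6   74.4]
lid scene [374. 181. 444. 228.] 0.63 [368.9 204.8  85.6]
lid scene [184. 231. 304. 327.] 0.2 [ 632.  -156.9  124.1]
pad top [235. 169. 287. 219.] 0.78 [668.8 177.2  78.7]
pad top [180. 303. 205. 352.] 0.71 [257.6 371.3  46.9]
pad scene [370. 288. 444. 352.] 0.76 [673.4 178.7  78.1]
pad scene [428. 182. 480. 222.] 0.59 [260.  342.4  75.8]
vial1 scene [([384.1, 244.0], 0.74), ([407.5, 317.1], 0.73), ([328.8, 362.1], 0.51), ([402.8, 255.5], 0.49)]
vial1 top []
t 17.75 pos [455.9 186.9 123. ] yaw_y -50.0 tilt [ 0.03 -0.08  0.  ] q [ 0.36  0.32  1.96 -0.    0.86  1.24] w 25.0 gf 30.0 F [ 0.5 -0.1 -3. ]
turn wz norm 0.0 alt 0.0 shift after turn [ 3.197  2.899 -0.005] | before turn [ 3.197  2.899 -0.005]
```

>>> {"method": "apply_moves", "body": {"targets": [[-0.5,[0.4,0.36,0],[0,0,0]],[-0.5,[0.7,0.63,0],[0,0,0]],[-0.5,[0.7,0.64,0],[0,0,0]],[-0.5,[0.7,0.63,0],[0,0,0]],[-0.5,[0.5,0.45,0],[0,0,0]],[-0.5,[0.19,0.18,0],[0,0,0]],[-0.5,[0,0,0],[0,0,0]],[-0.5,[0,0,0],[0,0,0]]]}}

```text
t: 18.75
ee_pos: [669.8, 178.8, 123.3]
orientation: [-2.952, -1.074, 0.003]
ft_force: [0.6, 0.1, -3.2]
width: 25.3
grasp_force: 30.0
```

```bash
python3 plan.py 671.2 178 10; python3 m.py d2 pad
```

```text
t 18.75 pos [669.8 178.8 123.3] yaw_y -50.0 tilt [ 0.02 -0.11  0.  ] q [0.24 0.59 1.5  0.   1.05 1.12] w 25.3 gf 30.0 F [ 0.6  0.1 -3.2]
turn wz norm 0.0 alt 0.0 shift after turn [0.014 0.033 2.266] | before turn [0.014 0.033 2.266]
lid top [374. 302. 431. 351.] 0.97 [ 271.7 -250.9   74.5]
lid top [339. 188. 419. 267.] 0.19 [ 559.9 -181.5  114.8]
lid scene [204. 182. 260. 219.] 0.85 [ 364.6 -235.5   73.6]
lid scene [282. 328. 303. 374.] 0.61 [813.9 -43.4  29.4]
pad top [270. 187. 286. 214.] 0.59 [667.7 161.4  60. ]
pad top [191. 300. 208. 308.] 0.43 [320.7 357.3  15.3]
pad scene [369. 292. 443. 354.] 0.8 [679.1 176.9  75.6]
pad scene [451. 187. 482. 222.] 0.43 [258.  325.   87.9]
pad scene [([406.6, 318.0], 0.76)]
pad top []
```

>>> {"method": "apply_moves", "body": {"targets": [[-0.5,[0,0.02,0.4],[0,0,0]],[-0.5,[0,0,0.6],[0,0,0]],[-0.5,[0,0,0.6],[0,0,0]],[-0.5,[0,0,0.5],[0,0,0]],[-0.5,[0,0,0.2],[0,0,0]],[-0.5,[0,0,0.1],[0,0,0]],[-0.5,[0,0,0],[0,0,0]],[-0.5,[0,0,0],[0,0,0]]]}}

```text
t: 20.15
ee_pos: [672.9, 178.2, 4.8]
orientation: [2.952, 1.073, 0.003]
ft_force: [0.1, 0.1, -2.5]
width: 25.3
grasp_force: 30.0
```

>>> {"method": "apply_moves", "body": {"targets": [[-0.5,[0,0,0.04],[0,0,0]],[-0.5,[0,0,0.04],[0,0,0]],[-0.5,[0,0,0],[0,0,0]]]}}

```text
t: 20.52
ee_pos: [671.9, 178.0, -0.4]
orientation: [-2.952, -1.073, 0.0]
ft_force: [-0.4, -0.0, -3.1]
width: 25.4
grasp_force: 30.0
```

>>> {"method": "apply_moves", "body": {"targets": [[-0.5,[0,0,0.04],[0,0,0]],[-0.5,[0,0,0],[0,0,0]]]}}

```text
t: 20.78
ee_pos: [671.9, 178.0, -2.5]
orientation: [-2.952, -1.073, 0.001]
ft_force: [0.7, -0.4, -2.4]
width: 25.4
grasp_force: 30.0
```

>>> {"method": "apply_moves", "body": {"targets": [[-0.5,[0,0,0.04],[0,0,0]],[-0.5,[0,0,0],[0,0,0]]]}}

```text
t: 21.02
ee_pos: [671.9, 178.0, -4.5]
orientation: [-2.953, -1.073, 0.001]
ft_force: [0.0, 0.8, -2.6]
width: 25.3
grasp_force: 30.0
```

>>> {"method": "apply_moves", "body": {"targets": [[-0.5,[0,0,0.03],[0,0,0]],[-0.5,[0,0,0],[0,0,0]]]}}

```text
t: 21.28
ee_pos: [672.1, 178.0, -5.8]
orientation: [-2.953, -1.073, -0.0]
ft_force: [0.9, -0.1, -2.1]
width: 25.4
grasp_force: 30.0
```

>>> {"method": "apply_moves", "body": {"targets": [[-0.5,[0,0,0.02],[0,0,0]],[-0.5,[0,0,0],[0,0,0]]]}}

```text
t: 21.52
ee_pos: [672.2, 178.0, -5.9]
orientation: [2.953, 1.073, 0.0]
ft_force: [-2.8, -0.8, 3.8]
width: 25.2
grasp_force: 30.0
```

>>> {"method": "apply_moves", "body": {"targets": [[-0.4,[0,0,0],[0,0,0]],[-0.3,[0,0,0],[0,0,0]],[0,[0,0,0],[0,0,0]],[0,[0,0,0],[0,0,0]],[0,[0,0,-0.4],[0,0,0]],[0,[0,0,-0.9],[0,0,0]],[0,[0,0,-0.9],[0,0,0]],[0,[0,0,-0.7],[0,0,0]]]}}

```text
t: 22.52
ee_pos: [673.0, 178.2, 142.1]
orientation: [2.952, 1.073, 0.005]
ft_force: [0.0, -0.3, 1.1]
width: 43.7
grasp_force: 0.0
```

```bash
python3 plan.py 650 -20 150
```

```text
t 22.52 pos [673.  178.2 142.1] yaw_y -50.0 tilt [-0.04  0.18  0.  ] q [ 0.24  0.57  1.49 -0.    1.08  1.12] w 43.7 gf 0.0 F [ 0.  -0.3  1.1]
turn wz norm 0.0 alt 0.0 shift after turn [-2.898  2.743 -0.162] | before turn [-2.898  2.743 -0.162]
```

>>> {"method": "apply_moves", "body": {"targets": [[0,[-0.77,-0.07,-0.1],[0,0,0]],[0,[-0.77,-0.07,-0.1],[0,0,0]],[0,[-0.77,-0.07,0],[0,0,0]],[0,[-0.77,-0.07,0],[0,0,0]],[0,[-0.77,-0.07,0],[0,0,0]],[0,[-0.77,-0.07,0],[0,0,0]],[0,[-0.77,-0.07,0],[0,0,0]],[0,[-0.77,-0.07,0],[0,0,0]]]}}

```text
t: 23.52
ee_pos: [417.5, 1.1, 149.5]
orientation: [2.952, 1.073, 0.003]
ft_force: [0.3, -0.3, -0.4]
width: 43.8
grasp_force: 0.0
```

```bash
cat > v.py <<'E'
from h import *
import sys
S=cam("scene");T=cam("top")
for l in("vial1","dish","lid","lid_knob","bay"):
    for im,n in((S,"scene"),(T,"top")):print(l,n,[(np.round(d["xy"],1).tolist(),round(d["score"],2)) for d in ctrl.pinpoint(l,n)[:5]])
for n in("scene","top"):
    print("vmask",n,[(np.round(d["bbox"]).tolist(),round(d["score"],2)) for d in ctrl.masks_of("vial1",n)[:5]])
a=cv2.resize(S["pixels"][195:285,350:460],None,fx=4,fy=4,interpolation=cv2.INTER_CUBIC)
b=cv2.resize(T["pixels"][225:300,215:295],None,fx=4.5,fy=4.5,interpolation=cv2.INTER_CUBIC)
c=np.zeros((600,800,3),np.uint8);c[:360,:440]=a;c[:b.shape[0],440:440+b.shape[1]]=b
d=cv2.resize(T["pixels"][165:275,330:425],None,fx=2.1,fy=2.1,interpolation=cv2.INTER_CUBIC);c[365:365+d.shape[0],500:500+d.shape[1]]=d[:235]
e=cv2.resize(S["pixels"][210:320,170:310],None,fx=2.1,fy=2.1,interpolation=cv2.INTER_CUBIC);c[365:365+e.shape[0],:e.shape[1]]=e[:235]
cv2.imwrite(f"pics/{sys.argv[1]}.png",c)
np.savez(sys.argv[1],S=S["pixels"],T=T["pixels"])
E
python3 v.py e0; python3 plan.py 455 187 150
```

```text
vial1 scene [([402.8, 256.1], 0.61), ([384.6, 244.1], 0.59), ([535.0, 316.1], 0.38)]
vial1 top [([256.1, 248.9], 0.57), ([267.8, 267.5], 0.51)]
dish scene [([401.2, 249.0], 0.8)]
dish top [([253.5, 262.4], 0.69)]
lid scene [([407.9, 315.5], 0.72), ([237.2, 196.6], 0.63), ([242.1, 277.8], 0.6)]
lid top [([260.1, 193.9], 0.84), ([400.3, 324.6], 0.71)]
lid_knob scene [([231.5, 191.1], 0.81), ([408.0, 308.5], 0.71), ([244.8, 277.9], 0.36), ([403.7, 316.1], 0.22)]
lid_knob top [([264.7, 187.6], 0.85), ([404.5, 324.2], 0.85), ([255.9, 262.4], 0.31)]
bay scene [([261.1, 247.7], 0.75)]
bay top [([361.6, 250.3], 0.74)]
vmask scene [([397.0, 236.0, 414.0, 248.0], 0.62), ([379.0, 226.0, 393.0, 245.0], 0.48), ([125.0, 210.0, 170.0, 242.0], 0.35)]
vmask top [([266.0, 262.0, 276.0, 272.0], 0.64), ([250.0, 243.0, 261.0, 251.0], 0.41)]
t 24.23 pos [418.1   1.9 148.1] yaw_y -50.0 tilt [-0.   -0.02 -0.  ] q [-0.02  0.17  2.1   0.    0.88  0.85] w 43.9 gf 0.0 F [-1.2 -0.3 -0. ]
turn wz norm 0.0 alt 0.0 shift after turn [ 2.945 -2.363 -0.038] | before turn [ 2.945 -2.363 -0.038]
```

View pics/e0.png

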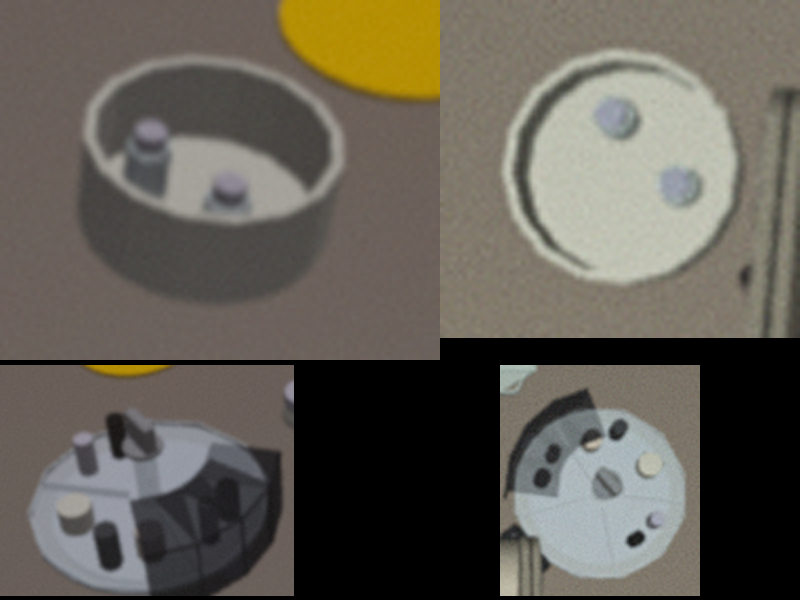

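Two vials stand in the dish. Their caps are at scene (387.5,228) and (407.5,241), and at top (268,266) and (254,250). The empty bay is toward −x/+y of the organiser. I enhance a saved unobstructed view to fix the bay's direction, and measure the vials.

```bash
cat > f.py <<'E'
from h import *
S=cam("scene");T=cam("top")
print("A",[np.round(x,1) for x in tri([ray(S,(387.5,227.75)),ray(T,(268.3,265.8))])]);print("B",[np.round(x,1) for x in tri([ray(S,(407.5,240.75)),ray(T,(253.7,250.2))])])
# cap centroid by colour (mauve: blue>green)
for im,n,boxes in((S,"S",((376,220,398,235),(398,233,418,247))),(T,"T",((258,256,278,277),(243,240,264,260)))):
    for b in boxes:
        c=im["pixels"][b[1]:b[3],b[0]:b[2]].astype(float);w=np.clip(c[...,0]-c[...,1]-6,0,None)
        yy,xx=np.mgrid[b[1]:b[3],b[0]:b[2]];print(n,(w*xx).sum()/w.sum(),(w*yy).sum()/w.sum(),w.sum())
T2=cv2.imread("pics/d2_T.png");S2=cv2.imread("pics/d2_S.png")
cl=cv2.createCLAHE(4,(4,4))
t=cl.apply(cv2.cvtColor(T2,cv2.COLOR_BGR2GRAY))[170:275,325:430];s=cl.apply(cv2.cvtColor(S2,cv2.COLOR_BGR2GRAY))[215:325,175:310]
t=cv2.cvtColor(cv2.resize(t,None,fx=3.8,fy=3.8,interpolation=cv2.INTER_CUBIC),cv2.COLOR_GRAY2BGR);s=cv2.cvtColor(cv2.resize(s,None,fx=2.9,fy=2.9,interpolation=cv2.INTER_CUBIC),cv2.COLOR_GRAY2BGR)
for a in range(0,360,30):
    q=[574.2+112*np.cos(np.radians(a)),-181.9+112*np.sin(np.radians(a)),20]
    u=(proj(T,q)-[325,170])*3.8;v=(proj(S,q)-[175,215])*2.9
    for im,w in((t,u),(s,v)): cv2.putText(im,str(a),(int(w[0])-10,int(w[1])+4),0,.35,(0,0,255),1)
c=np.zeros((400,800,3),np.uint8);c[:399,:399]=t[:399,:399];c[:319,405:405+391]=s[:319,:391];cv2.imwrite("pics/e1.png",c)
E
python3 f.py
```

```text
A [array([442.5, 147.7,  54.9]), array([3.6, 3.6])]
B [array([488.2, 191.4,  55.5]), array([3.1, 3.1])]
S 387.46794871794873 227.59615384615384 156.0
S 407.2269503546099 240.75177304964538 141.0
T 266.7402597402597 265.1168831168831 154.0
T 252.4764705882353 249.85294117647058 170.0
```

View pics/e1.png

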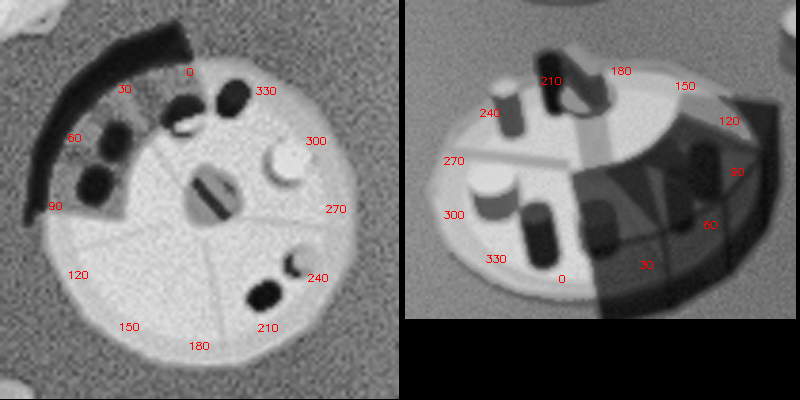

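Bay: ribs show at about 189° and 105° around the axis, so the bay centre is near 148°, agreeing with the network. I place the vials at about 128° and 168°, closing tangentially to stay clear of the knob.

```bash
python3 - <<'E'
from h import *
S=cam("scene");T=cam("top")
for s,t in(((387.5,227.6),(267.2,265.3)),((407.3,240.75),(252.8,250.0))):
    p,r=tri([ray(S,s),ray(T,t)]);q=(atz(S,s,60)+atz(T,t,60))/2;d=q[:2]-[456.2,187.4];print(p.round(1),np.round(r,1),q.round(1),atz(S,s,60).round(1),atz(T,t,60).round(1),np.hypot(*d),np.degrees(np.arctan2(d[1],d[0])))
E
python3 plan.py 443 151 60 -21
```

```text
[443.7 149.1  56.5] [2. 2.] [445.6 148.6  60. ] [447.9 150.5  60. ] [443.4 146.8  60. ] 40.178167956780776 -105.27895678166696
[488.6 192.5  55.9] [1.5 1.5] [490.6 191.7  60. ] [493.2 193.   60. ] [488.  190.4  60. ] 34.69758980390323 7.128452882344226
t 24.43 pos [418.    1.7 148.2] yaw_y -50.0 tilt [-0.   -0.01 -0.  ] q [-0.02  0.17  2.1   0.    0.88  0.85] w 43.9 gf 0.0 F [-0.3 -0.3  0.2]
turn wz norm -0.323 alt 1.677 shift after turn [ 2.967 -0.603  1.764] | before turn [ 2.301 -1.967  1.764]
```

>>> {"method": "apply_moves", "body": {"targets": [[-0.1,[0,0,0],[0,0,-0.1]],[-0.1,[0,0,0],[0,0,-0.1]],[-0.1,[0,0,0],[0,0,-0.1]],[-0.1,[0,0,0],[0,0,-0.08]],[-0.1,[0.8,-0.08,0],[0,0,0]],[-0.1,[0.8,-0.08,0],[0,0,0]],[-0.1,[0.8,-0.08,0.5],[0,0,0]],[-0.1,[0.6,-0.06,0.5],[0,0,0]]]}}

```text
t: 25.42
ee_pos: [445.2, 151.7, 98.0]
orientation: [2.505, 1.895, 0.002]
ft_force: [-0.7, -0.8, 0.2]
width: 39.4
grasp_force: 0.0
```

>>> {"method": "apply_moves", "body": {"targets": [[-0.1,[0,0,0.4],[0,0,0]],[-0.1,[0,0,0],[0,0,0]],[-0.1,[0,0,0],[0,0,0]]]}}

```text
t: 25.8
ee_pos: [444.8, 149.9, 78.8]
orientation: [2.507, 1.893, 0.001]
ft_force: [0.2, 1.0, 0.2]
width: 39.4
grasp_force: 0.0
```

```bash
python3 plan.py 445 150 -14 -16; python3 - <<'E'
from h import *
S=cam("scene")
a=cv2.resize(S["pixels"][175:275,350:450],(600,600),interpolation=cv2.INTER_CUBIC);cv2.imwrite("pics/g0.png",a)
E
```

```text
t 25.8 pos [444.8 149.9  78.8] yaw_y -15.9 tilt [-0.01  0.02  0.  ] q [0.3  0.36 2.04 0.   0.74 0.58] w 39.4 gf 0.0 F [0.2 1.  0.2]
turn wz norm 0.001 alt -1.999 shift after turn [0.002 0.002 1.856] | before turn [0.002 0.002 1.856]
```

View pics/g0.png

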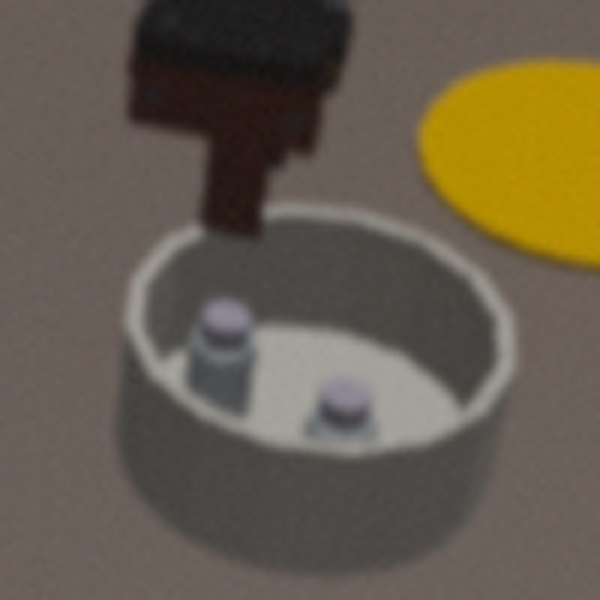

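The front finger at crop (232,235) lines up with the vial cap at (228,318). Descending.

>>> {"method": "apply_moves", "body": {"targets": [[-0.1,[0,0,0.4],[0,0,0]],[-0.1,[0,0,0.3],[0,0,0]],[-0.1,[0,0,0.3],[0,0,0]],[-0.1,[0,0,0.3],[0,0,0]],[-0.1,[0,0,0.2],[0,0,0]],[-0.1,[0,0,0.2],[0,0,0]],[-0.1,[0,0,0.15],[0,0,0]],[-0.1,[0,0,0],[0,0,0]]]}}

```text
t: 26.85
ee_pos: [444.2, 150.0, -14.7]
orientation: [-2.506, -1.894, 0.001]
ft_force: [-0.0, 1.3, 0.8]
width: 39.5
grasp_force: 0.0
```

>>> {"method": "apply_moves", "body": {"targets": [[-0.3,[0,0,0],[0,0,0]],[-0.35,[0,0,0],[0,0,0]],[-0.38,[0,0,0],[0,0,0]],[-0.4,[0,0,0],[0,0,0]],[-0.41,[0,0,0],[0,0,0]],[-0.41,[0,0,0],[0,0,0]]]}}

```text
t: 27.6
ee_pos: [444.8, 150.1, -14.1]
orientation: [2.506, 1.894, 0.001]
ft_force: [0.5, 0.3, 1.1]
width: 25.8
grasp_force: 1.2
```

>>> {"method": "apply_moves", "body": {"targets": [[-0.42,[0,0,0],[0,0,0]],[-0.42,[0,0,0],[0,0,0]]]}}

```text
t: 27.85
ee_pos: [444.8, 150.1, -14.1]
orientation: [2.506, 1.894, 0.001]
ft_force: [0.3, -0.4, 3.3]
width: 26.1
grasp_force: 10.5
```

>>> {"method": "apply_moves", "body": {"targets": [[-0.425,[0,0,0],[0,0,0]],[-0.425,[0,0,-0.05],[0,0,0]],[-0.425,[0,0,-0.2],[0,0,0]],[-0.425,[0,0,-0.4],[0,0,0]],[-0.425,[0,0,-0.5],[0,0,0]],[-0.425,[0,0,-0.5],[0,0,0]],[-0.425,[0,0,-0.2],[0,0,0]],[-0.425,[0,0,0],[0,0,0]]]}}

```text
t: 28.85
ee_pos: [444.8, 150.2, 78.8]
orientation: [2.506, 1.894, 0.002]
ft_force: [-0.2, 0.3, -1.0]
width: 25.3
grasp_force: 15.8
```

>>> {"method": "apply_moves", "body": {"targets": [[-0.425,[0,0,0],[0,0,-0.05]],[-0.425,[0,0,0],[0,0,-0.1]],[-0.425,[0,0,0],[0,0,-0.1]],[-0.425,[0,0,0],[0,0,-0.1]],[-0.425,[0,0,0],[0,0,-0.1]],[-0.425,[0,0,0],[0,0,-0.1]],[-0.425,[0,0,0],[0,0,-0.05]],[-0.425,[0,0,0],[0,0,0]]]}}

```text
t: 29.85
ee_pos: [443.7, 149.9, 77.3]
orientation: [-1.374, -2.824, 0.002]
ft_force: [-0.3, -0.3, -0.3]
width: 25.8
grasp_force: 15.8
```

>>> {"method": "apply_moves", "body": {"targets": [[-0.425,[-0.3,-0.12,0],[0,0,0]],[-0.425,[-0.6,-0.24,0],[0,0,0]],[-0.425,[-0.7,-0.28,0],[0,0,0]],[-0.425,[-0.8,-0.32,0],[0,0,0]],[-0.425,[-0.8,-0.32,0],[0,0,0]],[-0.425,[-0.8,-0.32,0],[0,0,0]],[-0.425,[-0.6,-0.24,0],[0,0,0]],[-0.425,[-0.3,-0.12,0],[0,0,0]]]}}

```text
t: 30.85
ee_pos: [518.8, -105.4, 78.0]
orientation: [-1.378, -2.823, 0.0]
ft_force: [-0.1, -1.3, -0.2]
width: 25.7
grasp_force: 15.8
```

```bash
python3 plan.py 521.9 -114.9 6 38
```

```text
t 30.85 pos [ 518.8 -105.4   78. ] yaw_y 38.0 tilt [ 0.01 -0.01  0.  ] q [-0.22  0.44  1.91 -0.    0.79 -0.89] w 25.7 gf 15.8 F [-0.1 -1.3 -0.2]
turn wz norm -0.0 alt 2.0 shift after turn [-0.188 -0.069  1.441] | before turn [-0.188 -0.069  1.441]
```

>>> {"method": "apply_moves", "body": {"targets": [[-0.425,[-0.14,-0.05,0],[0,0,0]],[-0.425,[0,0,0.3],[0,0,0]],[-0.425,[0,0,0.4],[0,0,0]],[-0.425,[0,0,0.4],[0,0,0]],[-0.425,[0,0,0.2],[0,0,0]],[-0.425,[0,0,0.1],[0,0,0]],[-0.425,[0,0,0],[0,0,0]]]}}

```text
t: 31.72
ee_pos: [521.1, -109.9, 8.1]
orientation: [-1.373, -2.826, 0.0]
ft_force: [0.1, 0.0, -0.4]
width: 25.4
grasp_force: 15.8
```

```bash
python3 plan.py 521.9 -114.9 -6 38
```

```text
t 31.73 pos [ 521.1 -109.9    8.1] yaw_y 38.2 tilt [-0.   -0.02 -0.  ] q [-0.23  0.56  1.93  0.    0.65 -0.9 ] w 25.4 gf 15.8 F [ 0.1  0.  -0.4]
turn wz norm 0.002 alt -1.998 shift after turn [-0.089 -0.049  0.283] | before turn [-0.089 -0.05   0.283]
```

>>> {"method": "apply_moves", "body": {"targets": [[-0.425,[-0.08,-0.05,0],[0,0,0]],[-0.425,[0,0,0.08],[0,0,0]],[-0.425,[0,0,0.08],[0,0,0]],[-0.425,[0,0,0.04],[0,0,0]],[-0.425,[0,0,0],[0,0,0]]]}}

```text
t: 32.35
ee_pos: [521.5, -114.8, -2.0]
orientation: [-1.373, -2.825, 0.0]
ft_force: [-0.2, 0.6, 0.0]
width: 25.7
grasp_force: 15.8
```

>>> {"method": "apply_moves", "body": {"targets": [[-0.425,[0,0,0.03],[0,0,0]],[-0.425,[0,0,0],[0,0,0]]]}}

```text
t: 32.6
ee_pos: [521.6, -114.8, -3.3]
orientation: [-1.373, -2.825, 0.0]
ft_force: [-0.6, -0.4, -0.1]
width: 25.2
grasp_force: 15.8
```

>>> {"method": "apply_moves", "body": {"targets": [[-0.425,[0,0,0.02],[0,0,0]],[-0.425,[0,0,0],[0,0,0]]]}}

```text
t: 32.85
ee_pos: [521.7, -114.8, -4.3]
orientation: [-1.373, -2.825, -0.0]
ft_force: [-0.0, 0.1, -0.5]
width: 25.6
grasp_force: 15.8
```

>>> {"method": "apply_moves", "body": {"targets": [[-0.425,[0,0,0.02],[0,0,0]],[-0.425,[0,0,0],[0,0,0]]]}}

```text
t: 33.1
ee_pos: [521.6, -114.8, -5.3]
orientation: [-1.373, -2.825, 0.0]
ft_force: [0.2, 0.1, 0.4]
width: 25.7
grasp_force: 15.8
```

>>> {"method": "apply_moves", "body": {"targets": [[-0.425,[0,0,0.02],[0,0,0]],[-0.425,[0,0,0],[0,0,0]]]}}

```text
t: 33.35
ee_pos: [521.8, -114.9, -6.1]
orientation: [1.373, 2.825, 0.0]
ft_force: [-0.4, 0.7, 1.3]
width: 25.6
grasp_force: 15.8
```

>>> {"method": "apply_moves", "body": {"targets": [[-0.425,[0,0,0.01],[0,0,0]],[-0.425,[0,0,0],[0,0,0]]]}}

```text
t: 33.6
ee_pos: [521.9, -114.9, -6.1]
orientation: [1.373, 2.825, 0.0]
ft_force: [-1.2, -0.5, 8.2]
width: 25.9
grasp_force: 15.8
```

Contact with the floor. I release gently and rise.

>>> {"method": "apply_moves", "body": {"targets": [[-0.425,[0,0,-0.01],[0,0,0]],[-0.41,[0,0,0],[0,0,0]],[-0.4,[0,0,0],[0,0,0]],[-0.37,[0,0,0],[0,0,0]],[-0.3,[0,0,0],[0,0,0]],[-0.2,[0,0,0],[0,0,0]],[-0.2,[0,0,0],[0,0,0]]]}}

```text
t: 34.48
ee_pos: [521.7, -114.9, -6.3]
orientation: [-1.373, -2.825, -0.0]
ft_force: [-0.8, 0.1, -0.1]
width: 35.0
grasp_force: 0.0
```

>>> {"method": "apply_moves", "body": {"targets": [[-0.2,[0,0,-0.2],[0,0,0]],[-0.2,[0,0,-0.4],[0,0,0]],[-0.2,[0,0,-0.4],[0,0,0]],[-0.2,[0,0,-0.8],[0,0,0]],[-0.2,[0,0,0],[0,0,0]],[-0.2,[0,0,0],[0,0,0]]]}}

```text
t: 35.22
ee_pos: [521.4, -114.8, 83.9]
orientation: [1.373, 2.825, 0.0]
ft_force: [-0.5, -0.6, -0.3]
width: 35.3
grasp_force: 0.0
```

```bash
python3 plan.py 490.5 192 80 -82; python3 - <<'E'
from h import *
S=cam("scene");T=cam("top")
for n,im in(("scene",S),("top",T)):
    for d in ctrl.pinpoint("vial1",n)[:5]: print(n,np.round(d["xy"],1),round(d["score"],2),atz(im,d["xy"],14).round(),atz(im,d["xy"],6).round())
    for d in ctrl.masks_of("vial1",n)[:5]: print(n,np.round(d["bbox"],1),round(d["score"],2))
print(proj(S,[521.9,-114.9,14]),proj(S,[521.9,-114.9,68]))
E
```

```text
t 35.23 pos [ 521.4 -114.8   83.9] yaw_y 38.2 tilt [0.   0.01 0.  ] q [-0.24  0.43  1.9  -0.    0.81 -0.9 ] w 35.3 gf 0.0 F [-0.5 -0.6 -0.3]
turn wz norm -0.665 alt 1.335 shift after turn [-0.241  6.163  0.079] | before turn [5.208 3.304 0.077]
scene [271.4 259.4] 0.62 [ 523. -120.   14.] [ 515. -122.    6.]
scene [401.7 256.6] 0.39 [498. 185.  14.] [489. 187.   6.]
scene [266.2 241.8 278.4 247.7] 0.54
scene [317.2 317.8 342.4 374.7] 0.45
top [255.8 248.7] 0.39 [496. 188.  14.] [497. 189.   6.]
[273.7982306  259.15840001] [272.31001698 241.83429137]
```

>>> {"method": "apply_moves", "body": {"targets": [[-0.1,[0,0,0],[0,0,-0.1]],[-0.1,[0,0,0],[0,0,-0.1]],[-0.1,[0,0,0],[0,0,-0.1]],[-0.1,[0,0,0],[0,0,-0.1]],[-0.1,[0,0,0],[0,0,-0.1]],[-0.1,[0,0,0],[0,0,-0.1]],[-0.1,[0,0,0],[0,0,-0.06]],[-0.1,[0,0,0],[0,0,0]]]}}

```text
t: 36.52
ee_pos: [521.5, -114.8, 83.4]
orientation: [0.206, -3.134, -0.0]
ft_force: [-0.8, 0.4, -0.1]
width: 39.7
grasp_force: 0.0
```

>>> {"method": "apply_moves", "body": {"targets": [[-0.1,[-0.03,0.7,0],[0,0,0]],[-0.1,[-0.03,0.8,0],[0,0,0]],[-0.1,[-0.03,0.9,0],[0,0,0]],[-0.1,[-0.03,0.9,0],[0,0,0]],[-0.1,[-0.03,0.9,0],[0,0,0]],[-0.1,[-0.03,0.9,0],[0,0,0]],[-0.1,[-0.03,0.8,0],[0,0,0]],[-0.1,[0,0,0],[0,0,0]]]}}

```text
t: 37.52
ee_pos: [493.0, 181.1, 83.6]
orientation: [-0.209, 3.134, 0.0]
ft_force: [1.2, 0.1, -0.1]
width: 39.8
grasp_force: 0.0
```

```bash
python3 plan.py 490.5 192 -14 97
```

```text
t 37.52 pos [493.  181.1  83.6] yaw_y 97.6 tilt [-0.01  0.01  0.  ] q [ 0.33  0.42  1.92  0.    0.8  -1.38] w 39.8 gf 0.0 F [ 1.2  0.1 -0.1]
turn wz norm 0.007 alt -1.993 shift after turn [0.024 0.222 1.953] | before turn [0.022 0.222 1.953]
```

>>> {"method": "apply_moves", "body": {"targets": [[-0.1,[0.02,0.21,0],[0,0,0]],[-0.1,[0,0,0],[0,0,0]],[-0.1,[0,0,0.3],[0,0,0]],[-0.1,[0,0,0],[0,0,0]]]}}

```text
t: 38.02
ee_pos: [489.9, 188.2, 67.3]
orientation: [0.205, -3.132, 0.001]
ft_force: [-0.6, -0.4, 0.4]
width: 39.4
grasp_force: 0.0
```

```bash
python3 plan.py 490.5 192 -14 97; python3 - <<'E'
from h import *
S=cam("scene")
a=cv2.resize(S["pixels"][175:275,230:450],None,fx=3.6,fy=3.6,interpolation=cv2.INTER_CUBIC);cv2.imwrite("pics/g1.png",a)
E
```

```text
t 38.02 pos [489.9 188.2  67.3] yaw_y 97.5 tilt [ 0.06 -0.15  0.  ] q [ 0.34  0.45  1.92 -0.    0.77 -1.36] w 39.4 gf 0.0 F [-0.6 -0.4  0.4]
turn wz norm 0.005 alt -1.995 shift after turn [-0.026  0.075  1.626] | before turn [-0.026  0.075  1.626]
```

View pics/g1.png

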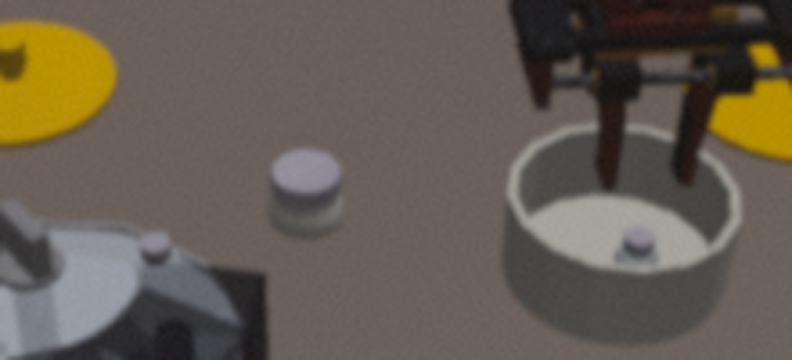

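The first vial stands in the bay, cap at (155,245). The second cap at (638,240) lies between the fingers at (607,185) and (684,182). Descending.

>>> {"method": "apply_moves", "body": {"targets": [[-0.1,[0,0.05,0.3],[0,0,0]],[-0.1,[0,0,0.3],[0,0,0]],[-0.1,[0,0,0.3],[0,0,0]],[-0.1,[0,0,0.3],[0,0,0]],[-0.1,[0,0,0.2],[0,0,0]],[-0.1,[0,0,0.2],[0,0,0]],[-0.1,[0,0,0],[0,0,0]],[-0.1,[0,0,0],[0,0,0]]]}}

```text
t: 39.08
ee_pos: [490.8, 191.8, -11.0]
orientation: [-0.207, 3.134, 0.0]
ft_force: [-0.3, 0.3, -0.6]
width: 39.5
grasp_force: 0.0
```

>>> {"method": "apply_moves", "body": {"targets": [[-0.3,[0,0,0],[0,0,0]],[-0.35,[0,0,0],[0,0,0]],[-0.38,[0,0,0],[0,0,0]],[-0.4,[0,0,0],[0,0,0]],[-0.41,[0,0,0],[0,0,0]],[-0.41,[0,0,0],[0,0,0]]]}}

```text
t: 39.83
ee_pos: [490.7, 191.9, -11.1]
orientation: [-0.207, 3.135, 0.0]
ft_force: [0.0, 1.0, 1.2]
width: 26.4
grasp_force: 1.2
```

>>> {"method": "apply_moves", "body": {"targets": [[-0.42,[0,0,0],[0,0,0]],[-0.425,[0,0,0],[0,0,0]]]}}

```text
t: 40.08
ee_pos: [490.7, 191.9, -11.1]
orientation: [-0.207, 3.134, 0.0]
ft_force: [-0.3, 1.3, 1.9]
width: 25.7
grasp_force: 15.0
```

>>> {"method": "apply_moves", "body": {"targets": [[-0.425,[0,0,-0.05],[0,0,0]],[-0.425,[0,0,-0.2],[0,0,0]],[-0.425,[0,0,-0.4],[0,0,0]],[-0.425,[0,0,-0.5],[0,0,0]],[-0.425,[0,0,-0.5],[0,0,0]],[-0.425,[0,0,-0.2],[0,0,0]],[-0.425,[0,0,0],[0,0,0.1]],[-0.425,[0,0,0],[0,0,0.11]]]}}

```text
t: 41.08
ee_pos: [490.3, 191.6, 81.3]
orientation: [-0.319, -3.125, 0.0]
ft_force: [-1.2, 0.1, -1.1]
width: 25.6
grasp_force: 15.0
```

>>> {"method": "apply_moves", "body": {"targets": [[-0.425,[-0.08,-0.4,0],[0,0,0]],[-0.425,[-0.16,-0.7,0],[0,0,0]],[-0.425,[-0.18,-0.8,0],[0,0,0]],[-0.425,[-0.18,-0.8,0],[0,0,0]],[-0.425,[-0.18,-0.8,0],[0,0,0]],[-0.425,[-0.18,-0.8,0],[0,0,0]],[-0.425,[-0.16,-0.8,0],[0,0,0]],[-0.425,[-0.16,-0.8,0],[0,0,0]]]}}

```text
t: 42.08
ee_pos: [494.2, -112.4, 81.0]
orientation: [-0.305, -3.126, 0.0]
ft_force: [0.4, -0.6, -1.6]
width: 26.2
grasp_force: 15.0
```

>>> {"method": "apply_moves", "body": {"targets": [[-0.425,[-0.13,-0.6,0],[0,0,0]],[-0.425,[-0.08,-0.3,0],[0,0,0]],[-0.425,[0,0,0],[0,0,0]]]}}

```text
t: 42.45
ee_pos: [496.3, -157.1, 81.1]
orientation: [-0.311, -3.126, -0.0]
ft_force: [-0.8, 1.0, -1.2]
width: 25.5
grasp_force: 15.0
```

```bash
python3 plan.py 491 -164 7 78
```

```text
t 42.45 pos [ 496.3 -157.1   81.1] yaw_y 78.6 tilt [-0.01 -0.02 -0.  ] q [-0.33  0.42  1.93  0.    0.79 -1.7 ] w 25.5 gf 15.0 F [-0.8  1.  -1.2]
turn wz norm 0.007 alt -1.993 shift after turn [ 0.074 -0.157  1.482] | before turn [ 0.076 -0.156  1.482]
```

>>> {"method": "apply_moves", "body": {"targets": [[-0.425,[0.05,-0.12,0],[0,0,0]],[-0.425,[0,0,0.3],[0,0,0]],[-0.425,[0,0,0.4],[0,0,0]],[-0.425,[0,0,0.4],[0,0,0]],[-0.425,[0,0,0.2],[0,0,0]],[-0.425,[0,0,0.15],[0,0,0]],[-0.425,[0,0,0.08],[0,0,0]],[-0.425,[0,0,0],[0,0,0]]]}}

```text
t: 43.45
ee_pos: [493.2, -161.7, 4.8]
orientation: [0.31, 3.126, -0.0]
ft_force: [0.6, 0.4, 1.2]
width: 25.8
grasp_force: 15.0
```

>>> {"method": "apply_moves", "body": {"targets": [[-0.425,[0,0,0.04],[0,0,0]],[-0.425,[0,0,0],[0,0,0]]]}}

```text
t: 43.7
ee_pos: [493.3, -161.8, 3.0]
orientation: [0.31, 3.126, -0.0]
ft_force: [0.4, 0.4, 0.5]
width: 25.3
grasp_force: 15.0
```

>>> {"method": "apply_moves", "body": {"targets": [[-0.425,[0,0,0.04],[0,0,0]],[-0.425,[0,0,0.02],[0,0,0]],[-0.425,[0,0,0.02],[0,0,0]],[-0.425,[0,0,0],[0,0,0]]]}}

```text
t: 44.2
ee_pos: [493.1, -161.7, -1.3]
orientation: [-0.31, -3.126, -0.0]
ft_force: [-0.3, 0.7, -0.6]
width: 25.5
grasp_force: 15.0
```

>>> {"method": "apply_moves", "body": {"targets": [[-0.425,[0,0,0.02],[0,0,0]],[-0.425,[0,0,0],[0,0,0]]]}}

```text
t: 44.45
ee_pos: [493.1, -161.7, -2.3]
orientation: [-0.311, -3.126, -0.0]
ft_force: [0.7, 0.1, -0.4]
width: 25.8
grasp_force: 15.0
```

>>> {"method": "apply_moves", "body": {"targets": [[-0.425,[0,0,0.01],[0,0,0]],[-0.425,[0,0,0],[0,0,0]]]}}

```text
t: 44.7
ee_pos: [493.1, -161.7, -2.8]
orientation: [-0.31, -3.126, -0.0]
ft_force: [0.4, 0.7, 0.0]
width: 25.4
grasp_force: 15.0
```

>>> {"method": "apply_moves", "body": {"targets": [[-0.425,[0,0,0.01],[0,0,0]],[-0.425,[0,0,0],[0,0,0]]]}}

```text
t: 44.95
ee_pos: [493.2, -161.7, -3.1]
orientation: [0.31, 3.126, -0.0]
ft_force: [-0.3, 0.4, 0.6]
width: 25.3
grasp_force: 15.0
```

>>> {"method": "apply_moves", "body": {"targets": [[-0.425,[0,0,0.005],[0,0,0]],[-0.425,[0,0,0],[0,0,0]],[-0.41,[0,0,0],[0,0,0]],[-0.4,[0,0,0],[0,0,0]],[-0.37,[0,0,0],[0,0,0]],[-0.3,[0,0,0],[0,0,0]],[-0.2,[0,0,0],[0,0,0]],[-0.2,[0,0,0],[0,0,0]]]}}

```text
t: 45.95
ee_pos: [493.2, -161.7, -3.5]
orientation: [0.31, 3.126, 0.0]
ft_force: [0.1, -0.9, 0.2]
width: 35.3
grasp_force: 0.0
```

>>> {"method": "apply_moves", "body": {"targets": [[-0.2,[0,0,-0.2],[0,0,0]],[-0.2,[0,0,-0.4],[0,0,0]],[-0.2,[0,0,-0.4],[0,0,0]],[-0.2,[0,0,-0.8],[0,0,0]],[-0.2,[0,0,-0.4],[0,0,0]],[-0.2,[0,0,0],[0,0,0]]]}}

```text
t: 46.7
ee_pos: [494.4, -162.2, 108.5]
orientation: [0.31, 3.122, -0.002]
ft_force: [1.4, -0.2, -0.7]
width: 35.0
grasp_force: 0.0
```

```bash
python3 plan.py 672.2 178 100 130; cat > w.py <<'E'
from h import *
S=cam("scene");T=cam("top")
def con(m):
    cs,_=cv2.findContours(m.astype(np.uint8),cv2.RETR_EXTERNAL,cv2.CHAIN_APPROX_NONE);return max(cs,key=cv2.contourArea)[:,0,:].astype(float)
def circ(im,c,z):
    P=np.array([atz(im,p,z)[:2] for p in c]);f=least_squares(lambda q:np.hypot(P[:,0]-q[0],P[:,1]-q[1])-q[2],[*np.median(P,0),80],loss="soft_l1",f_scale=2);return f.x.round(1)
for n,im in(("scene",S),("top",T)):
    for d in ctrl.pinpoint("vial1",n)[:5]: print("vial",n,np.round(d["xy"],1),round(d["score"],2),atz(im,d["xy"],14).round())
    for d in ctrl.pinpoint("lid_knob",n)[:5]: print("lk",n,np.round(d["xy"],1),round(d["score"],2),atz(im,d["xy"],36).round())
    for l,z in(("lid",13),("dish",66)):
        for d in ctrl.masks_of(l,n)[:4]: print(l,n,np.round(d["bbox"],1),round(d["score"],2),circ(im,con(d["region"]),z))
print(proj(S,[522,-115,68]),proj(S,[493,-162,68]),proj(S,[672,178,36]),proj(T,[672,178,36]))
E
python3 w.py
```

```text
t 46.7 pos [ 494.4 -162.2  108.5] yaw_y 78.7 tilt [0.08 0.22 0.  ] q [-0.34  0.37  1.92 -0.    0.85 -1.71] w 35.0 gf 0.0 F [ 1.4 -0.2 -0.7]
turn wz norm -0.57 alt 1.43 shift after turn [-7.096  2.926  0.198] | before turn [-2.147  7.37   0.175]
vial scene [253.1 250.3] 0.79 [ 494. -168.   14.]
vial scene [273.9 260.7] 0.57 [ 527. -114.   14.]
lk scene [407.2 307.1] 0.9 [672. 178.  36.]
lk scene [233.9 192.3] 0.8 [ 290. -251.   36.]
lid scene [367.8 288.1 443.6 350.9] 0.82 [674.2 177.1  79.6]
lid scene [204.2 182.2 254.9 217. ] 0.61 [ 287.4 -267.2   73.3]
dish scene [368.9 211.2 435.4 266.6] 0.83 [488.  180.3  98.7]
vial top [383.1 221.5] 0.54 [ 585. -202.   14.]
lk top [408.5 323.6] 0.87 [ 275. -273.   36.]
lk top [261.3 190. ] 0.74 [674. 173.  36.]
lk top [463.8 229.2] 0.41 [ 560. -447.   36.]
lid top [233.4 169.3 284.8 220.8] 0.86 [667.8 176.2  77.2]
lid top [416.2 309.  429.2 342.6] 0.6 [ 266.7 -270.4   65.6]
dish top [226.2 237.2 282.3 286.9] 0.63 [453.4 182.2  75.9]
[272.26034127 241.86201172] [253.62603063 232.88228666] [407.03133825 307.09723195] [259.58836794 190.74838985]
```

Both vials stand in the bay, at scene (253,233) and (272,242) for the caps. The lid is still on the pad at (672,178). I return to the original grip yaw to fetch it.

>>> {"method": "apply_moves", "body": {"targets": [[-0.1,[0,0,0],[0,0,0.11]],[-0.1,[0,0,0],[0,0,0.11]],[-0.1,[0,0,0],[0,0,0.11]],[-0.1,[0,0,0],[0,0,0.11]],[-0.1,[0,0,0],[0,0,0.11]],[-0.1,[0,0,0],[0,0,0.11]],[-0.1,[0,0,0],[0,0,0.11]],[-0.1,[0,0,0],[0,0,0.11]]]}}

```text
t: 48.2
ee_pos: [493.0, -161.7, 106.3]
orientation: [-2.238, -2.204, 0.0]
ft_force: [-0.1, 0.1, 0.7]
width: 39.6
grasp_force: 0.0
```

>>> {"method": "apply_moves", "body": {"targets": [[-0.1,[0,0,0],[0,0,0.11]],[-0.1,[0,0,0],[0,0,0.11]],[-0.1,[0,0,0],[0,0,0.11]],[-0.1,[0,0,0],[0,0,0.11]],[-0.1,[0,0,0],[0,0,0.11]],[-0.1,[0,0,0],[0,0,0]]]}}

```text
t: 48.95
ee_pos: [493.1, -161.7, 106.4]
orientation: [-2.952, -1.076, 0.0]
ft_force: [0.5, 0.4, 0.8]
width: 39.3
grasp_force: 0.0
```

>>> {"method": "apply_moves", "body": {"targets": [[-0.1,[0.7,-0.29,0],[0,0,0]],[-0.1,[0.7,-0.29,0],[0,0,0]],[-0.1,[0.7,-0.29,0],[0,0,0]],[-0.1,[0.7,-0.29,0],[0,0,0]],[-0.1,[0.7,-0.29,0],[0,0,0]],[-0.1,[0.7,-0.29,0],[0,0,0]],[-0.1,[0.7,-0.29,0],[0,0,0]],[-0.1,[0.7,-0.29,0],[0,0,0]]]}}

```text
t: 49.95
ee_pos: [633.7, 108.2, 106.3]
orientation: [-2.95, -1.08, 0.001]
ft_force: [1.0, -0.8, -0.1]
width: 39.6
grasp_force: 0.0
```

```bash
python3 plan.py 672.2 178 100 130
```

```text
t 49.95 pos [633.7 108.2 106.3] yaw_y -49.8 tilt [ 0.01 -0.02  0.  ] q [ 0.15  0.54  1.64 -0.    0.96  1.02] w 39.6 gf 0.0 F [ 1.  -0.8 -0.1]
turn wz norm 0.002 alt -1.998 shift after turn [ 1.488 -0.574  0.125] | before turn [ 1.49  -0.569  0.125]
```

>>> {"method": "apply_moves", "body": {"targets": [[-0.1,[0.7,-0.28,0],[0,0,0]],[-0.1,[0.6,-0.24,0],[0,0,0]],[-0.1,[0.1,-0.04,0],[0,0,0]],[-0.1,[0,0,0.6],[0,0,0]],[-0.1,[0,0,0],[0,0,0]]]}}

```text
t: 50.58
ee_pos: [666.4, 172.2, 74.1]
orientation: [-2.951, -1.075, 0.009]
ft_force: [-0.1, 1.1, 0.2]
width: 39.5
grasp_force: 0.0
```

```bash
python3 plan.py 672.2 178 -6 130; python3 w.py | grep -E "lk scene|lid scene|\["
```

```text
t 50.58 pos [666.4 172.2  74.1] yaw_y -50.0 tilt [ 0.08 -0.31  0.  ] q [ 0.24  0.64  1.54 -0.    0.97  1.11] w 39.5 gf 0.0 F [-0.1  1.1  0.2]
turn wz norm 0.0 alt -2.0 shift after turn [ 0.172 -0.011  1.601] | before turn [ 0.172 -0.011  1.601]
vial scene [253.3 250.5] 0.79 [ 495. -167.   14.]
vial scene [274.2 258.9] 0.44 [ 521. -114.   14.]
lk scene [234.3 193.8] 0.86 [ 297. -249.   36.]
lk scene [405.4 310.3] 0.79 [681. 174.  36.]
lid scene [365.8 286.  443.4 351.2] 0.85 [674.2 177.4  79.3]
lid scene [203.9 183.2 261.3 217.6] 0.69 [ 282.8 -258.4   79.9]
dish scene [368.8 212.2 433.9 266.9] 0.66 [437.1 148.7  47.2]
dish scene [485.6 212.8 506.  240.8] 0.35 [442.8 405.9  35.5]
dish scene [183.8 226.8 281.9 316.7] 0.31 [ 615.5 -203.8   96.7]
vial top [355.  246.1] 0.55 [ 508. -115.   14.]
vial top [370.8 250.3] 0.47 [ 495. -163.   14.]
lk top [406.5 322.3] 0.78 [ 279. -267.   36.]
lid top [373.5 300.  430.6 351.7] 0.8 [ 267.7 -261.5   77. ]
lid top [272.7 174.4 286.8 216.4] 0.75 [667.1 175.1  73. ]
[272.26034127 241.86201172] [253.62603063 232.88228666] [407.03133825 307.09723195] [259.58836794 190.74838985]
```

>>> {"method": "apply_moves", "body": {"targets": [[-0.1,[0,0,0],[0,0,0]]]}}

```text
t: 51.2
ee_pos: [669.0, 173.5, 76.7]
orientation: [2.952, 1.073, 0.0]
ft_force: [0.0, -0.2, 0.8]
width: 39.5
grasp_force: 0.0
```

```bash
python3 plan.py 672.2 178 -6 130
```

```text
t 51.2 pos [669.  173.5  76.7] yaw_y -50.0 tilt [-0.    0.01  0.  ] q [0.24 0.64 1.54 0.   0.97 1.11] w 39.5 gf 0.0 F [ 0.  -0.2  0.8]
turn wz norm -0.0 alt 2.0 shift after turn [ 0.106 -0.028  1.654] | before turn [ 0.106 -0.028  1.654]
```

>>> {"method": "apply_moves", "body": {"targets": [[-0.1,[0.106,-0.028,0],[0,0,0]],[-0.1,[0,0,0.3],[0,0,0]],[-0.1,[0,0,0.4],[0,0,0]],[-0.1,[0,0,0.4],[0,0,0]],[-0.1,[0,0,0.3],[0,0,0]],[-0.1,[0,0,0.2],[0,0,0]],[-0.1,[0,0,0.05],[0,0,0]],[-0.1,[0,0,0],[0,0,0]]]}}

```text
t: 52.2
ee_pos: [672.4, 178.0, -5.8]
orientation: [2.953, 1.073, 0.001]
ft_force: [0.2, -0.6, 0.8]
width: 39.6
grasp_force: 0.0
```

>>> {"method": "apply_moves", "body": {"targets": [[-0.3,[0,0,0],[0,0,0]],[-0.38,[0,0,0],[0,0,0]],[-0.41,[0,0,0],[0,0,0]],[-0.43,[0,0,0],[0,0,0]],[-0.43,[0,0,0],[0,0,0]]]}}

```text
t: 52.82
ee_pos: [672.3, 178.1, -5.6]
orientation: [-2.952, -1.073, -0.001]
ft_force: [-1.7, 0.5, 3.9]
width: 25.3
grasp_force: 18.3
```

```bash
python3 plan.py 672.2 178 -6 130
```

```text
t 52.83 pos [672.3 178.1  -5.6] yaw_y -50.0 tilt [-0.01  0.02  0.  ] q [0.24 0.75 1.55 0.   0.84 1.12] w 25.3 gf 18.3 F [-1.7  0.5  3.9]
turn wz norm -0.0 alt 2.0 shift after turn [-0.003  0.     0.009] | before turn [-0.003  0.     0.009]
```

>>> {"method": "apply_moves", "body": {"targets": [[-0.5,[0,0,0],[0,0,0]],[-0.5,[0,0,-0.1],[0,0,0]],[-0.5,[0,0,-0.5],[0,0,0]],[-0.5,[0,0,-0.6],[0,0,0]],[-0.5,[0,0,-0.6],[0,0,0]],[-0.5,[0,0,-0.6],[0,0,0]],[-0.5,[0,0,-0.2],[0,0,0]],[-0.5,[0,0,0],[0,0,0]]]}}

```text
t: 53.82
ee_pos: [672.0, 177.9, 123.9]
orientation: [2.952, 1.073, 0.0]
ft_force: [0.2, -0.2, -2.8]
width: 25.0
grasp_force: 30.0
```

>>> {"method": "apply_moves", "body": {"targets": [[-0.5,[-0.3,-0.27,0],[0,0,0]],[-0.5,[-0.6,-0.55,0],[0,0,0]],[-0.5,[-0.7,-0.64,0],[0,0,0]],[-0.5,[-0.7,-0.64,0],[0,0,0]],[-0.5,[-0.6,-0.55,0],[0,0,0]],[-0.5,[-0.29,-0.27,0],[0,0,0]],[-0.5,[0,0,0],[0,0,0]],[-0.5,[0,0,0],[0,0,0]]]}}

```text
t: 54.82
ee_pos: [456.9, 187.5, 123.6]
orientation: [2.952, 1.073, 0.0]
ft_force: [0.5, 0.1, -3.0]
width: 25.5
grasp_force: 30.0
```

```bash
python3 plan.py 456.2 187.4 54 130
```

```text
t 54.83 pos [456.9 187.5 123.6] yaw_y -50.0 tilt [0.   0.02 0.  ] q [ 0.37  0.32  1.96 -0.    0.86  1.24] w 25.5 gf 30.0 F [ 0.5  0.1 -3. ]
turn wz norm -0.0 alt 2.0 shift after turn [-0.013 -0.008  1.393] | before turn [-0.013 -0.008  1.393]
```

>>> {"method": "apply_moves", "body": {"targets": [[-0.5,[-0.01,-0.01,0.3],[0,0,0]],[-0.5,[0,0,0.4],[0,0,0]],[-0.5,[0,0,0.3],[0,0,0]],[-0.5,[0,0,0.2],[0,0,0]],[-0.5,[0,0,0.1],[0,0,0]],[-0.5,[0,0,0],[0,0,0]]]}}

```text
t: 55.58
ee_pos: [455.4, 187.5, 58.9]
orientation: [2.952, 1.073, -0.0]
ft_force: [-0.2, 0.4, -2.8]
width: 25.1
grasp_force: 30.0
```

>>> {"method": "apply_moves", "body": {"targets": [[-0.5,[0,0,0.04],[0,0,0]],[-0.5,[0,0,0],[0,0,0]],[-0.5,[0,0,0.02],[0,0,0]],[-0.5,[0,0,0],[0,0,0]]]}}

```text
t: 56.08
ee_pos: [455.4, 187.5, 56.1]
orientation: [2.953, 1.073, 0.0]
ft_force: [-0.1, -0.0, -3.1]
width: 25.2
grasp_force: 30.0
```

>>> {"method": "apply_moves", "body": {"targets": [[-0.5,[0,0,0.01],[0,0,0]],[-0.5,[0,0,0],[0,0,0]]]}}

```text
t: 56.32
ee_pos: [455.4, 187.5, 55.5]
orientation: [-2.953, -1.073, 0.0]
ft_force: [-0.1, 0.2, -3.1]
width: 25.2
grasp_force: 30.0
```

>>> {"method": "apply_moves", "body": {"targets": [[-0.5,[0.01,0.01,0.01],[0,0,0]],[-0.5,[0,0,0.01],[0,0,0]],[-0.5,[0,0,0],[0,0,0]]]}}

```text
t: 56.7
ee_pos: [456.0, 187.4, 54.4]
orientation: [2.953, 1.073, -0.0]
ft_force: [-0.6, -0.3, -2.6]
width: 25.7
grasp_force: 30.0
```

>>> {"method": "apply_moves", "body": {"targets": [[-0.5,[0,0,0.01],[0,0,0]],[-0.5,[0,0,0],[0,0,0]]]}}

```text
t: 56.95
ee_pos: [456.1, 187.4, 54.4]
orientation: [2.953, 1.073, 0.0]
ft_force: [-2.7, -0.2, 3.2]
width: 25.3
grasp_force: 30.0
```

>>> {"method": "apply_moves", "body": {"targets": [[-0.5,[0,0,0.01],[0,0,0]],[-0.5,[0,0,0],[0,0,0]]]}}

```text
t: 57.2
ee_pos: [456.1, 187.4, 54.3]
orientation: [2.953, 1.073, 0.0]
ft_force: [-4.3, -1.7, 10.3]
width: 25.3
grasp_force: 30.0
```

The lid is seated. I back off slightly, release, rise, and move toward (420,0).

>>> {"method": "apply_moves", "body": {"targets": [[-0.5,[0,0,-0.02],[0,0,0]],[-0.4,[0,0,0],[0,0,0]],[-0.3,[0,0,0],[0,0,0]],[-0.1,[0,0,0],[0,0,0]],[-0.1,[0,0,0],[0,0,0]],[-0.1,[0,0,-0.3],[0,0,0]],[-0.1,[0,0,-0.8],[0,0,0]],[-0.1,[0,0,-0.8],[0,0,0]]]}}

```text
t: 58.2
ee_pos: [455.9, 187.4, 151.3]
orientation: [-2.953, -1.073, 0.0]
ft_force: [0.1, 0.1, 0.2]
width: 39.3
grasp_force: 0.0
```

>>> {"method": "apply_moves", "body": {"targets": [[-0.1,[-0.7,0.6,0],[0,0,0]],[-0.1,[-0.7,0.6,0],[0,0,0]],[-0.1,[-0.7,0.6,0],[0,0,0]],[-0.1,[-0.7,0.6,0],[0,0,0]],[-0.1,[0,0,0],[0,0,0]],[-0.1,[0,0,0],[0,0,0]]]}}

```text
t: 58.95
ee_pos: [426.3, 5.7, 150.2]
orientation: [2.953, 1.072, 0.002]
ft_force: [0.3, -0.2, 0.3]
width: 39.2
grasp_force: 0.0
```

```bash
python3 m.py z9 lid_knob vial1 pad; python3 - <<'E'
from h import *
S=cv2.imread("pics/z9_S.png");T=cv2.imread("pics/z9_T.png")
a=cv2.resize(S[190:290,180:450],None,fx=2.96,fy=2.96,interpolation=cv2.INTER_CUBIC);b=cv2.resize(T[160:300,215:430],None,fx=2.1,fy=2.1,interpolation=cv2.INTER_CUBIC)
c=np.zeros((600,800,3),np.uint8);c[:a.shape[0],:a.shape[1]]=a[:,:800];c[300:300+b.shape[0],:b.shape[1]]=b[:300];cv2.imwrite("pics/z10.png",c)
E
```

```text
lid top [224. 234. 282. 289.] 0.75 [453.4 185.3  78. ]
lid top [374. 302. 431. 350.] 0.66 [ 271.8 -249.8   75.2]
lid scene [371. 206. 438. 253.] 0.8 [459.  186.7  79.9]
lid scene [209. 180. 260. 216.] 0.8 [ 364.1 -235.5   72.3]
pad top [233. 171. 288. 221.] 0.83 [668.7 176.7  78.2]
pad top [367. 245. 379. 254.] 0.66 [ 495.1 -167.    14.1]
pad top [448. 263. 481. 301.] 0.66 [ 403.1 -459.6   47.4]
pad scene [372. 289. 446. 350.] 0.88 [673.8 178.8  79.2]
pad scene [418. 183. 482. 221.] 0.77 [261.1 335.8  80.7]
lid_knob scene [([404.4, 221.5], 0.93), ([231.1, 189.3], 0.7)]
lid_knob top [([406.8, 322.8], 0.94), ([255.1, 258.5], 0.62), ([368.1, 249.6], 0.39)]
vial1 scene [([404.8, 228.7], 0.74), ([273.3, 260.3], 0.48)]
vial1 top [([357.4, 243.9], 0.61), ([369.0, 252.2], 0.46)]
pad scene [([408.8, 318.6], 0.85), ([449.0, 203.4], 0.74)]
pad top [([204.6, 323.8], 0.94), ([259.4, 193.4], 0.7), ([312.8, 159.6], 0.62)]
```

View pics/z10.png

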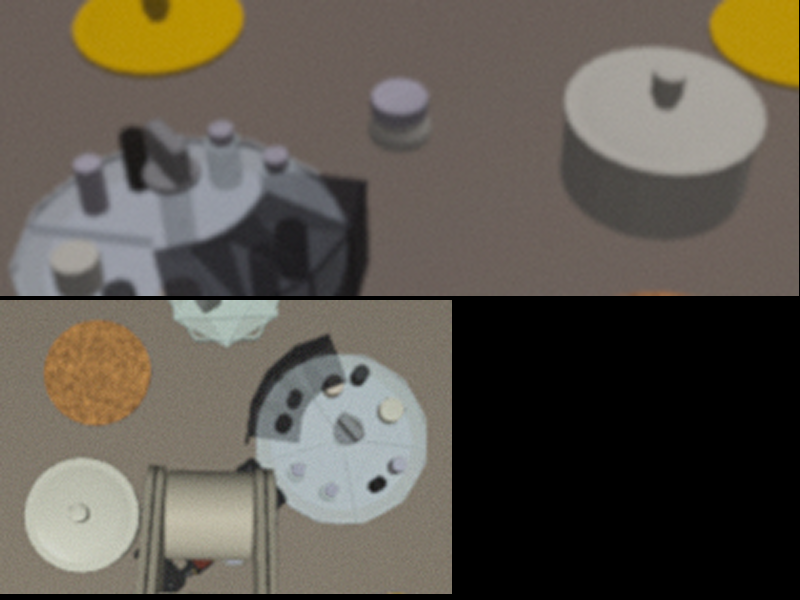

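Both vials stand upright in the bay, at top crop (297,470) and (330,490). The lid closes the dish, centred to within 1–2 mm of where it started, and the pad is in place. Handing in.

```bash
python3 -c "
from workcell import ctrl;print(ctrl.close_job())"
```

```text
the job is handed in; nothing more can be done
None
```

The job is handed in: I turned the knob one click counterclockwise, stood both vials (only two were there) upright in the empty bay, and closed the lid back on the dish, with the grip on the vials never reading above 16 N; no verdict came back.

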